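# Load a locked sample cooler through its manual release

### The arm

A 6-joint arm with a two-finger parallel gripper is mounted at the origin on the work surface. World frame = base frame: x ahead of the robot, y to its left, z up, the work surface at z = 0. Lengths are in m, angles in degrees, forces in N, time in s.
With the tool pointing down it reaches from about 0.35 to 0.875 m from the base axis. Payload 4.2 kg.
Tool frame: the origin (TCP) lies on the centre line of the jaws, within the pads' length; the fingertips stand 19 mm ahead of it and the grasp point (between the pads) is the TCP; z points along the fingers, y is the line along which they close (so a half turn about z gives the same grasp; the last joint's range is limited). The gripper opens to 87 mm and grips with 3 to 60 N. Pads are 19 mm wide; open, the fingers measure 117 mm over their backs; the gripper's body (75 mm by 190 mm) begins 51 mm behind the grasp point.
Start: joints at [-48.724, 22.042, 0.453, 0, -68.411, -14.817], TCP at [0.278, -0.56, 0.242] pointing down, gripper open.
Joint ranges: [-179.83, 179.83], [-69.29, 118.12], [-61.27, 80.66], [-181.25, 117.63], [-171.15, -9.14], [-177.46, 177.46]. Speed limits (degrees/s): [159.86, 159.86, 180, 180, 180, 180].

### API

Orientations are given as a 3x3 rotation matrix whose columns are the frame's x, y, z axes.
In Python, from station import sense, capture, finish_job, search_frame, masks_of gives the robot as it stands.
- The arm moves only by the tool drive_tool, never from a script. Its argument "rows" is a list of rows, each a list of 7 numbers: the opening in per cent of the stroke, from 0 (shut) to 100 (fully open), then the shift along the world's x, y, z in mm, then the turn, a rotation vector about the world's x, y, z in rad. In form: [[fingers, dx, dy, dz, wx, wy, wz], ...]. A call has 1 to 5 rows; each row shifts and turns the commanded pose from where the row before left it; what a row does not reach is not made up. A row lasts 1/12 s, in which the tool goes at most 41.7 mm and 7.16 degrees, less where a joint would pass 70% of its speed; a pose out of reach is approached as far as the arm can. A call is refused whole if a number of a shift passes 41.7 or a number of a turn 0.125, either way. A call with a gripper value outside its range is refused whole. The fingers move at their own pace and stop on an object; the grip force is fixed at half the most. Time passes only in rows, so rows that do not move let the fingers close. It gives the time, the measured TCP pose, the force, the opening and the grip force at its end, in the units of the state.
- sense(): the state, without advancing time (a new reading comes with each control period).
- capture(name): name is "side" or "top" or "wrist"; returns a dict with "frame" (480x640x3 uint8, red, green, blue), "z_map" (480x640 float32, m along the optical axis (not along the pixel's ray), 0 where there is no reading), "fx", "fy", "cx", "cy" (pixels), "R" (3x3) and "t" (3): a world point X has camera coordinates R X + t; the wrist camera has in their place "T_tool_cam" (4x4, takes a point from camera to tool coordinates, whose origin is the TCP and whose axes are the flange's). Camera axes: x right, y down, z forward; pixel columns grow to the right and rows downward; lengths in m; the calibration is good to about 2 mm. The wrist camera is an equidistant fisheye: a pixel r from the principal point sees the ray r / f radians off the axis. A picture is of the moment at which its call begins: read the wrist's pose just before it.
- finish_job(): hands the job in; it is judged then, once.
Trained networks look in a picture, given as the dict that the camera call returned (one of the last four; its "shot" number tells which), for a name from the list of things; names that differ only in an ending like _2 or _b are one class to them, and where a whole thing is asked for, a point or a joint stands for the part that bears it (a point fixed in the world has none). Each returns a list of dicts, best first, with "p" (0 to 1); they miss things now and then, are a little off and sometimes report something else, mostly with a low value. They report only what shows in the picture. A call takes as long as a camera call. They do not tell look-alikes from the thing itself.
- search_frame(label, picture): "xy" ([column, row] in pixels, amid what is visible of it).
- masks_of(label, picture): "region" (480x640 bool, what is visible of it) and "xy" ([column, row] in pixels, amid what is visible of it).
The state is a dict: "time_s": time; "joints": joint angles; "joint_velocities": joint speeds; "effort": joint torques, N m; "tcp_pos": TCP position; "ee_rot": TCP orientation; "wrist_force": force on the tool from outside, world axes, zero at the start; "moment": the same for the moment, N m; "gripper_width": opening from 0.0 (shut) to 1.0 (fully open); "gripper_force": force on a finger pad.
Only numpy, scipy, OpenCV 4.12 (cv2) and the standard library are available. Lean on these libraries where they do the work, as an engineer would, in place of code of your own. Each camera call takes 0.05 s, during which the arm holds its last target. There are 200 camera calls.

### The job

The sample cooler on the bench has lost power with its drawer locked: slide the guard plate on its top off the release hole, then push the thin release pin from its wooden stand down the hole until the hidden latch trips and the drawer springs out. Pull the drawer fully open by its handle, stand every white sample pot from the bench upright in it, and push it fully home so that it latches again. Leave the guard slid back over the hole and the pin standing in its stand, and do not disturb the other things on the bench.

Things in the scene. Friction and masses are not known exactly. Their poses are not given: they have to be found in the camera images.
- cooler: The sample cooler: a white box 200 mm deep (x), 360 mm wide (y), 90 mm tall, fixed to the bench; origin on its underside, 100 mm from front and back, 160 mm from its right side and 200 mm from its left, x to its back, y to its left. Its drawer opens to -x.
- hole (a point): Release hole, 12 mm in diameter, in the cooler's flat top, 65 mm behind its front face and 32 mm from its right side; this point is the hole's centre at the level of the top, 90 mm above the bench. x points to the cooler's back, y to its left (seen from the front, looking in), z up. The latch plunger lies hidden 28 mm below the top and is pushed straight down.
- guard (a joint): Slide of the guard plate over the hole, in m: 0 to 0.010 covers the hole, 0.050 is the end of its travel with the hole bare. It grows along the cooler's +y and stays where it is left (1.5 N of friction). The hole is clear for the pin from about 0.035 on.
- guard_tab (a point): Centre of the guard's black upright tab, by which it is slid: 10 mm thick along the slide (y), 30 mm along x, 22 mm tall, its top 25 mm above the cooler's top, in the middle of an aluminium plate 44 mm square and 3 mm thick. Axes as the cooler's; moves with the guard.
- latch (a joint): Travel of the hidden latch plunger, m: 0 at rest (up), 0.011 fully down. It springs back when let go and takes about 4 N to start and 8 N to push fully down. Somewhere between 0.003 and 0.007 it frees the drawer.
- drawer (a joint): Drawer travel, m: 0 fully home, 0.125 fully open, towards the cooler's -x. Latched it rests at about 0.001 to 0.002. When freed a spring throws it out to about 0.03; beyond that it slides with about 2 N of friction and stays where left. Pushing it home takes up to about 15 N over the last 30 mm, where it clicks in behind the latch by itself.
- handle (a point): Centre of the drawer's bar handle: a round steel bar 10 mm thick, 110 mm long along y, its centre 42 mm in front of the drawer's front panel, 55 mm above the bench, joined to the panel by two thin stems 50 mm either side of the middle. Axes as the cooler's; moves with the drawer.
- drawer_floor (a point): Centre of the drawer's inner floor, 12 mm above the bench. Inside the drawer is 122 mm (x) by 268 mm (y), walls 38 mm tall and 4 mm thick; the front panel's outer face is 77 mm from here towards -x, its top 73 mm above the bench. Fully open, the inside lies wholly before the cooler. Axes as the cooler's; moves with the drawer. Upright pots clear the roof.
- pin_grip (a point): Centre of the grey grip of the release pin: a cylinder 16 mm in diameter and 50 mm tall, above a steel rod 6 mm in diameter and 75 mm long whose tip is 100 mm below this point; 60 g; z up its axis. It stands upright in its stand, rod down, so this point starts 100 mm above the bench.
- pin_tip (a point): Lower tip of the release pin's rod, on its axis; starts at bench level inside the stand.
- stand_bore (a point): Mouth of the stand's bore: a wooden block 60 x 60 mm, 60 mm tall, fixed to the bench, with an upright hole 10 mm in diameter through to the bench; this point is the hole's centre at the block's top.
- pot1_c (a point): Squat white screw-top sample pot with a grey lid, a plain upright cylinder 44 mm in diameter and 40 mm tall, about 90 g with a heavy foot, standing on the bench (there may be 2 to 4 of them); this point is its centre, 20 mm above its foot, z up its axis.
- pot2_c (a point): Squat white screw-top sample pot with a grey lid, a plain upright cylinder 44 mm in diameter and 40 mm tall, about 90 g with a heavy foot, standing on the bench (there may be 2 to 4 of them); this point is its centre, 20 mm above its foot, z up its axis.
- pot3_c (a point): Squat white screw-top sample pot with a grey lid, a plain upright cylinder 44 mm in diameter and 40 mm tall, about 90 g with a heavy foot, standing on the bench (there may be 2 to 4 of them); this point is its centre, 20 mm above its foot, z up its axis.
- pot4_c (a point): Squat white screw-top sample pot with a grey lid, a plain upright cylinder 44 mm in diameter and 40 mm tall, about 90 g with a heavy foot, standing on the bench (there may be 2 to 4 of them); this point is its centre, 20 mm above its foot, z up its axis.
- beaker: Bystander: open glass beaker, 56 mm across, 65 mm tall; origin at the middle of its foot.
- reagent: Bystander: amber reagent bottle, 44 mm across, 85 mm tall; origin at the middle of its foot.
- dish1: Bystander: clear culture dish, 60 mm across, 14 mm tall; origin at the middle of its foot.
- dish2: Bystander: clear culture dish, as dish1.
- dish3: Bystander: clear culture dish, as dish1.
- tipbox: Bystander: blue pipette tip box, 80 x 115 mm, 55 mm tall; origin at the middle of its foot.
- tuberack: Bystander: blue rack of tubes, 70 x 120 mm, 80 mm tall; origin at the middle of its foot.
Mind the look-alikes: they are no part of the job. Leave any black, orange or yellow look-alike of the part that bears pot1_c alone.

How it is judged (in metres and radians):
On the way, in this order (a step that is already met when the one before it is completed fails the run):
1. the guard is slid off the release hole (value of joint guard above 0.035 m), for 0.2 s.
2. the pin, down the hole, pushes the hidden latch (value of joint latch above 0.002 m and horizontal distance between pin_tip and hole below 0.008 m and z of pin_tip in the frame of hole below -0.025 m), for 0.05 s.
3. the drawer is pulled open (value of joint drawer above 0.105 m), for 0.2 s.
4. every pot stands upright in the drawer (x of pot1_c in the frame of drawer_floor between -0.061 and 0.061 m and y of pot1_c in the frame of drawer_floor between -0.134 and 0.134 m and z of pot1_c in the frame of drawer_floor between 0.013 and 0.027 m and angle between each of pot1_c, pot2_c, pot3_c, pot4_c's own z axis and vertical below 0.2 rad and x of pot2_c in the frame of drawer_floor between -0.061 and 0.061 m and y of pot2_c in the frame of drawer_floor between -0.134 and 0.134 m and z of pot2_c in the frame of drawer_floor between 0.013 and 0.027 m and x of pot3_c in the frame of drawer_floor between -0.061 and 0.061 m and y of pot3_c in the frame of drawer_floor between -0.134 and 0.134 m and z of pot3_c in the frame of drawer_floor between 0.013 and 0.027 m and x of pot4_c in the frame of drawer_floor between -0.061 and 0.061 m and y of pot4_c in the frame of drawer_floor between -0.134 and 0.134 m and z of pot4_c in the frame of drawer_floor between 0.013 and 0.027 m), for 0.3 s.
5. the drawer is home and latched (value of joint drawer below 0.005 m and value of joint latch below 0.003 m), for 0.3 s.
At the end, for the whole second after the job is handed in: Every pot upright (0.2 rad) on the drawer floor; drawer home (under 5 mm), latch up again (under 3 mm); guard over the hole (under 10 mm); pin in its stand, tip within 6 mm of the bore axis and under 8 mm above the bench, tilt under 0.15 rad (all of step 4 and all of step 5 and value of joint guard below 0.01 m and horizontal distance between pin_tip and stand_bore below 0.006 m and height (world z) of pin_tip below 0.008 m and angle between pin_grip's own z axis and vertical below 0.15 rad); the robot touches nothing.
It fails at once if a bystander on the bench is disturbed (moved more than 50 mm) (distance of any of beaker, reagent, dish1, dish2, dish3, tipbox, tuberack from where it was at the start of the episode above 0.05 m).
Of pot1, pot2, pot3, pot4 only 2 to 4 are there at a start; the rules pass over those that are not, and their reading is None.
At some moment in a run one of pot1, pot2, pot3, pot4 may be knocked a few centimetres aside while the robot is not near it.
It also fails if it takes over 210 s, if anything falls off the work surface, if the arm or the gripper's body presses on something with over 40 N, if the wrist force passes 120 N, or if a joint passes its speed limit or range.

## Working session

There is one attempt and no reset: what is moved stays moved. The work goes in short steps, Python scripts to look and compute and a tool call to move; the robot and the scene stay as the last step left them, time stands still between calls to the robot, and variables do not carry over. Pictures are saved under pics/ and viewed, at most 14 in all, crops included, and the job is handed in when it is done.

Besides the shell and the picture viewer there is one more tool, called after "Call:" as name([rows], argument=value, ...), one row to a line, values as JSON. drive_tool: Moves the arm, as the interface text tells. Its arguments: {"type":"object","properties":{"rows":{"type":"array"}},"required":["rows"]}

```bash
ls; mkdir -p pics
cat > h.py <<'E'
import numpy as np, cv2
from station import *
def world(c,u,v,z=None):
    d=c["z_map"][int(round(v)),int(round(u))] if z is None else z
    p=np.array([(u-c["cx"])/c["fx"]*d,(v-c["cy"])/c["fy"]*d,d])
    return c["R"].T@(p-c["t"])
def cloud(c,m):
    v,u=np.nonzero(m&(c["z_map"]>0)); d=c["z_map"][v,u]
    p=np.stack([(u-c["cx"])/c["fx"]*d,(v-c["cy"])/c["fy"]*d,d],1)
    return (p-c["t"])@c["R"]
def save(c,n): cv2.imwrite(f"pics/{n}.png",c["frame"][:,:,::-1])
E
python3 - <<'E'
from h import *
print({k:np.round(v,3).tolist() if not isinstance(v,float) else v for k,v in sense().items()})
for cam in ["top","side"]:
    c=capture(cam); save(c,cam+"0")
    print(cam,c["fx"],(-c["R"].T@c["t"]).round(3))
    for l in ["cooler","guard","handle","pin_grip","stand_bore","pot1_c","beaker","reagent","dish1","tipbox","tuberack"]:
        for r in masks_of(l,c):
            if r["p"]<.3: continue
            P=cloud(c,r["region"])
            if len(P): print(l,round(r["p"],2),np.round(r["xy"]),"med",np.median(P,0).round(3),"lo",np.percentile(P,3,axis=0).round(3),"hi",np.percentile(P,97,axis=0).round(3))
E
```

```text
pics
{'time_s': 0.0, 'joints': [-48.725, 22.092, 0.379, -0.029, -68.411, -14.817], 'joint_velocities': [-0.055, -0.016, 0.103, -0.022, 0.021, -0.005], 'effort': [-0.001, -39.066, 18.741, 4.22, 0.011, -0.0], 'tcp_pos': [0.278, -0.559, 0.24], 'ee_rot': [[-0.895, -0.445, -0.001], [-0.445, 0.895, 0.002], [0.0, 0.002, -1.0]], 'wrist_force': [-0.207, 0.587, -0.35], 'moment': [0.02, 0.0, 0.001], 'gripper_force': 0.0, 'gripper_width': 0.9986292662306108}
top 498.1469732567931 [0.425 0.067 1.268]
cooler 0.58 [309. 186.] med [0.707 0.077 0.091] lo [ 0.609 -0.094  0.043] hi [0.816 0.243 0.096]
cooler 0.3 [450. 309.] med [ 0.418 -0.269  0.041] lo [ 0.399 -0.292  0.01 ] hi [ 0.438 -0.252  0.046]
guard 0.52 [368. 196.] med [ 0.688 -0.066  0.096] lo [ 0.668 -0.089  0.091] hi [ 0.71  -0.046  0.119]
guard 0.34 [188. 278.] med [0.478 0.376 0.059] lo [0.45  0.354 0.011] hi [0.509 0.414 0.064]
handle 0.92 [300. 228.] med [0.61  0.107 0.063] lo [ 0.564 -0.023  0.012] hi [0.632 0.232 0.078]
pin_grip 0.63 [175. 275.] med [0.478 0.381 0.119] lo [0.473 0.379 0.081] hi [0.483 0.389 0.128]
stand_bore 0.59 [185
[... 2625 characters left out ...]
aker 0.94 [398. 213.] med [ 0.441 -0.149  0.044] lo [ 0.419 -0.193  0.   ] hi [ 0.466 -0.138  0.065]
reagent 0.83 [328. 189.] med [ 0.654 -0.245  0.046] lo [ 0.638 -0.263  0.009] hi [ 0.678 -0.234  0.084]
reagent 0.66 [301. 198.] med [ 0.684 -0.064  0.096] lo [ 0.666 -0.086  0.09 ] hi [ 0.706 -0.046  0.115]
dish1 0.89 [234. 432.] med [0.566 0.583 0.014] lo [0.541 0.553 0.001] hi [0.597 0.607 0.017]
dish1 0.87 [276. 417.] med [0.509 0.534 0.014] lo [0.484 0.502 0.002] hi [0.537 0.556 0.017]
dish1 0.7 [370. 199.] med [ 0.541 -0.289  0.013] lo [ 0.516 -0.324  0.001] hi [ 0.572 -0.269  0.017]
tuberack 0.85 [347. 164.] med [ 0.65  -0.406  0.048] lo [ 0.626 -0.492  0.003] hi [ 0.693 -0.381  0.08 ]
```

View pics/top0.png

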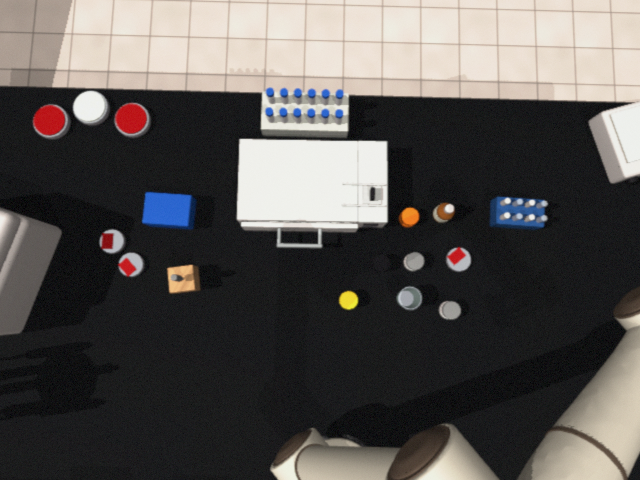

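View pics/side0.png

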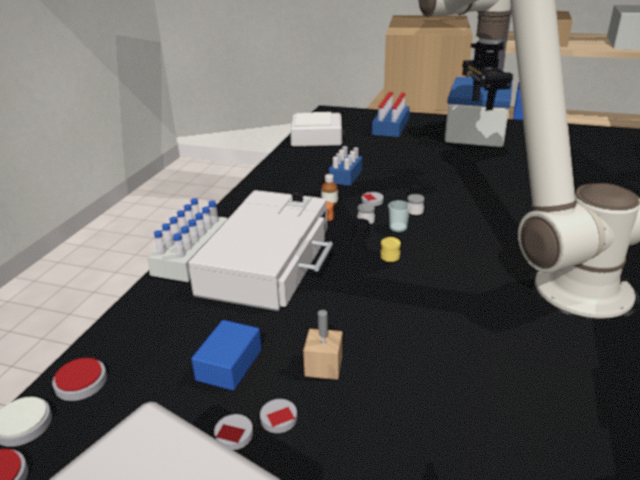

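The top view shows white pots at (413,261) and (450,310). The black (380,263), orange (410,217) and yellow (349,300) ones are look-alikes. The pin stands at (180,277), the guard tab at (374,194) and the handle at (300,240). Next I'll fit these precisely.

Run:
```python
from h import *
for cam in ["top","side"]:
    c=capture(cam); z=c["z_map"]; m=np.ones_like(z,bool)
    v,u=np.nonzero(z>0); P=cloud(c,m); col=c["frame"][v,u].astype(int)
    def box(lo,hi): return np.all((P>lo)&(P<hi),1)
    def rect(s,n):
        Q=P[s]
        if len(Q)<5: print(cam,n,len(Q));return
        r=cv2.minAreaRect((Q[:,:2]*1000).astype(np.float32)); print(cam,n,len(Q),"c",np.round(r[0],1),"sz",np.round(r[1],1),"a",round(r[2],2),"zmed",np.median(Q[:,2]).round(4),"med",np.median(Q[:,:2],0).round(4))
    rect(box([.57,-.15,.085],[.85,.35,.0945]),"cooltop")
    rect(box([.60,-.15,.108],[.76,.05,.14]),"tab")
    rect(box([.55,-.1,.045],[.585,.3,.07]),"handle")
    rect(box([.40,.33,.105],[.55,.46,.15]),"grip")
    rect(box([.40,.30,.055],[.55,.46,.066]),"standtop")
    for p in [(.537,-.18),(.418,-.269),(.529,-.098),(.437,-.02),(.649,-.169)]:
        s=box([p[0]-.035,p[1]-.035,.034],[p[0]+.035,p[1]+.035,.052]); rect(s,p); print(np.median(col[s],0))
    # other lids in the bench
    if cam=="top":
        s=box([.2,-.6,.03],[.95,.7,.055]); im=np.zeros(z.shape,np.uint8); im[v[s],u[s]]=1
        n,l,st,ce=cv2.connectedComponentsWithStats(im)
        for i in range(1,n):
            if st[i,4]>40: print(st[i],world(c,*ce[i],z=np.median(z[l==i])).round(3))
        cv2.imwrite("pics/topcrop.png",cv2.resize(c["frame"][130:330,330:480,::-1],None,fx=4,fy=3,interpolation=2)[:600])
        a=cv2.convertScaleAbs(c["frame"][130:330,330:480,::-1],alpha=1.5,beta=20)
        cv2.imwrite("pics/topcrop.png",cv2.resize(a,(450,600),interpolation=2))
```

```text
top cooltop 10692 c [723.1  75.5] sz [201.3 360.7] a 0.44 zmed 0.0911 med [0.7233 0.0822]
top tab 63 c [688.9 -67.9] sz [30.5 10.5] a 0.29 zmed 0.1166 med [ 0.6881 -0.0676]
top handle 222 c [570.3  31.9] sz [254.8  26.8] a 87.29 zmed 0.06 med [0.5677 0.1028]
top grip 51 c [478.7 385.7] sz [14.1 14.3] a 52.11 zmed 0.1233 med [0.4783 0.384 ]
top standtop 541 c [478.7 386.6] sz [60.3 61.5] a 8.51 zmed 0.0606 med [0.4761 0.3827]
top (0.537, -0.18) 251 c [ 537.7 -183.8] sz [42.6 43.3] a 35.65 zmed 0.0413 med [ 0.538  -0.1829]
[153. 151. 148.]
top (0.418, -0.269) 259 c [ 419.2 -272.5] sz [41.4 43.4] a 1.41 zmed 0.0414 med [ 0.4184 -0.2724]
[156. 154. 150.]
top (0.529, -0.098) 246 c [530.  -99.7] sz [41.9 41.9] a 64.54 zmed 0.0414 med [ 0.5295 -0.1002]
[27. 26. 28.]
top (0.437, -0.02) 246 c [437.6 -20.5] sz [41.4 39.5] a 1.35 zmed 0.0414 med [ 0.4368 -0.0204]
[239. 218.  50.]
top (0.649, -0.169) 238 c [ 648.9 -170.8] sz [43.6 40.9] a 89.68 zmed 0.0418 med [ 0.6491 -0.1699]
[238. 127.  36.]
[ 261   95   87   39 2061] [0.897 0.099 0.05 ]
[142 192  52  36 672] [0.643 0.428 0.052]
[493 196  51 
[... 874 characters left out ...]
zmed 0.119 med [0.4755 0.3914]
side standtop 734 c [476.6 387.7] sz [60.5 63.2] a 8.16 zmed 0.0598 med [0.4737 0.3925]
side (0.537, -0.18) 122 c [ 534.2 -182. ] sz [43.4 47.7] a 6.67 zmed 0.0391 med [ 0.5339 -0.1791]
[139.5 140.  139. ]
side (0.418, -0.269) 108 c [ 417.  -270.7] sz [43.1 47.9] a 33.09 zmed 0.0391 med [ 0.4148 -0.2684]
[146.  145.5 144. ]
side (0.529, -0.098) 140 c [527.5 -98.7] sz [41.2 49.7] a 13.11 zmed 0.0391 med [ 0.5273 -0.0953]
[27.  26.5 29. ]
side (0.437, -0.02) 164 c [434.8 -19.2] sz [40.6 48.3] a 12.29 zmed 0.0393 med [ 0.4342 -0.0161]
[213. 192. 100.]
side (0.649, -0.169) 42 c [ 634.1 -173.3] sz [13.7 46.4] a 16.9 zmed 0.0395 med [ 0.634  -0.1678]
[205. 128.  73.]
```

View pics/topcrop.png

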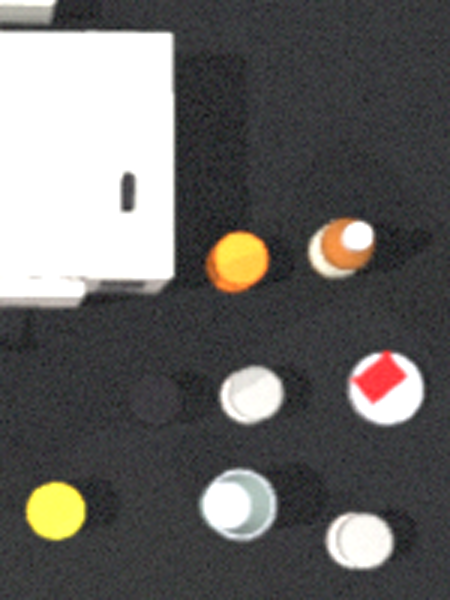

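Call:
drive_tool([
  [100,34,40,0,0,0,-0.115],
  [100,34,40,0,0,0,-0.115],
  [100,34,40,0,0,0,-0.115],
  [100,34,40,0,0,0,-0.116],
  [100,34,40,0,0,0,0],
])

```text
time_s: 1.72
tcp_pos: [0.412, -0.4021, 0.2418]
ee_rot: [[-1.0, -0.006, 0.0], [-0.006, 1.0, -0.0], [-0.0, -0.0, -1.0]]
wrist_force: [1.1, 0.0, 0.5]
gripper_width: 0.998
gripper_force: 0.0
```

Call:
drive_tool([
  [60,34,40,0,0,0,0],
  [60,34,40,0,0,0,0],
  [60,34,40,0,0,0,0],
  [60,34,40,0,0,0,0],
  [60,34,40,0,0,0,0],
])

```text
time_s: 2.13
tcp_pos: [0.5472, -0.2429, 0.2419]
ee_rot: [[-1.0, -0.011, 0.001], [-0.011, 1.0, -0.0], [-0.001, -0.0, -1.0]]
wrist_force: [0.8, -1.7, 0.9]
gripper_width: 0.707
gripper_force: 0.0
```

Call:
drive_tool([
  [60,34,40,-20,0,0,0],
  [60,34,40,-20,0,0,0],
  [60,0,13,0,0,0,0],
  [60,0,0,0,0,0,0],
])

```text
time_s: 2.47
tcp_pos: [0.597, -0.1694, 0.2103]
ee_rot: [[-1.0, -0.015, -0.003], [-0.015, 1.0, 0.001], [0.003, 0.001, -1.0]]
wrist_force: [0.2, -0.3, -0.5]
gripper_width: 0.599
gripper_force: 0.0
```

```bash
cat >> h.py <<'E'
def st():
    s=sense(); R=np.array(s["ee_rot"]); print("t",round(s["time_s"],2),"tcp",np.round(np.array(s["tcp_pos"])*1000,1),"yaw_y",np.degrees(np.arctan2(R[1,1],R[0,1])).round(1),"zax",R[:,2].round(3),"F",np.round(s["wrist_force"],1),"w",round(s["gripper_width"]*87,1),"gf",round(s["gripper_force"],1)); return s
def wcloud(c,s,m):
    v,u=np.nonzero(m&(c["z_map"]>0)); d=c["z_map"][v,u]
    x=u-c["cx"];y=v-c["cy"];r=np.hypot(x,y)+1e-9;k=np.tan(r/c["fx"])*d/r
    p=np.stack([x*k,y*k,d,np.ones_like(d)],1)@np.array(c["T_tool_cam"]).T
    return p[:,:3]@np.array(s["ee_rot"]).T+np.array(s["tcp_pos"]),v,u
E
python3 - <<'E'
from h import *
s=st(); c=capture("wrist"); save(c,"w1"); print(c["fx"],np.round(c["T_tool_cam"],3).tolist())
P,v,u=wcloud(c,s,np.ones((480,640),bool))
a=(np.abs(P[:,0]-.687)<.05)&(np.abs(P[:,1]+.067)<.04)&(P[:,2]>.106)&(P[:,2]<.13)
r=cv2.minAreaRect((P[a,:2]*1000).astype(np.float32)); print("tab",a.sum(),r,np.median(P[a,2]))
a=(P[:,2]>.08)&(P[:,2]<.1); print("cooler extents",np.percentile(P[a],[1,99],axis=0).round(3))
E
```

```text
t 2.47 tcp [ 597.  -169.4  210.3] yaw_y 90.8 zax [-0.003  0.001 -1.   ] F [ 0.2 -0.3 -0.5] w 52.1 gf 0.0
371.64829954431775 [[0.0, -0.955, -0.297, 0.083], [1.0, 0.0, 0.001, -0.001], [-0.001, -0.297, 0.955, -0.143], [0.0, 0.0, 0.0, 1.0]]
tab 0 ((0.0, 0.0), (0.0, 0.0), 0.0) nan
cooler extents [[ 0.619 -0.46   0.08 ]
 [ 0.927  0.166  0.094]]
  return _methods._mean(a, axis=axis, dtype=dtype,
  ret = ret.dtype.type(ret / rcount)
```

View pics/w1.png

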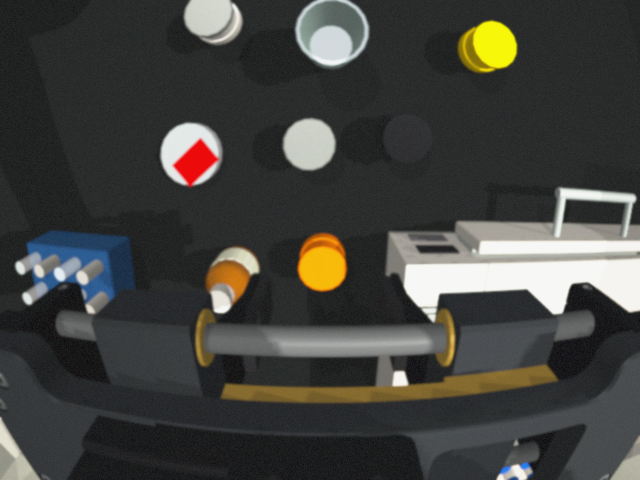

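The wrist view shows the white pots at (310,144) and (213,18), an empty beaker at (332,35) and no hidden pot. Now to the guard tab.

Call:
drive_tool([
  [60,30,34,-10,0,0,-0.013],
  [60,30,34,-10,0,0,0],
  [60,30,34,-10,0,0,0],
  [45,0,0,0,0,0,0],
  [45,0,0,0,0,0,0],
])

```text
time_s: 2.93
tcp_pos: [0.6777, -0.0807, 0.1843]
ee_rot: [[-1.0, 0.002, -0.001], [0.002, 1.0, -0.0], [0.001, -0.0, -1.0]]
wrist_force: [-0.3, -1.5, 0.4]
gripper_width: 0.522
gripper_force: 0.0
```

Call:
drive_tool([
  [45,9,13,-20,0,0,0],
  [45,0,0,-25,0,0,0],
  [45,0,0,0,0,0,0],
  [45,0,0,0,0,0,0],
])

```text
time_s: 3.27
tcp_pos: [0.685, -0.0698, 0.1398]
ee_rot: [[-1.0, 0.004, -0.003], [0.004, 1.0, -0.001], [0.003, -0.001, -1.0]]
wrist_force: [0.3, -0.5, 1.5]
gripper_width: 0.451
gripper_force: 0.0
```

Call:
drive_tool([
  [45,1,2,-12,0,0,0],
  [45,0,0,-12,0,0,0],
  [45,0,0,0,0,0,0],
])

```text
time_s: 3.52
tcp_pos: [0.6858, -0.0663, 0.1139]
ee_rot: [[-1.0, 0.004, -0.004], [0.004, 1.0, 0.001], [0.004, 0.001, -1.0]]
wrist_force: [-0.7, 0.2, -1.8]
gripper_width: 0.451
gripper_force: 0.0
```

Call:
drive_tool([
  [0,0,0,0,0,0,0],
  [0,0,0,0,0,0,0],
  [0,0,0,0,0,0,0],
  [0,0,0,0,0,0,0],
  [0,0,0,0,0,0,0],
])

```text
time_s: 3.93
tcp_pos: [0.6877, -0.0658, 0.1165]
ee_rot: [[-1.0, 0.002, 0.001], [0.002, 1.0, 0.0], [-0.001, 0.0, -1.0]]
wrist_force: [0.2, -0.7, 0.1]
gripper_width: 0.158
gripper_force: 0.0
```

```bash
python3 -c "
from h import *
st()"
```

```text
t 3.93 tcp [687.7 -65.8 116.5] yaw_y 89.9 zax [ 0.001  0.    -1.   ] F [ 0.2 -0.7  0.1] w 13.8 gf 0.0
```

Call:
drive_tool([
  [0,0,0,0,0,0,0],
  [0,0,0,0,0,0,0],
  [0,0,0,0,0,0,0],
])

```text
time_s: 4.18
tcp_pos: [0.6876, -0.066, 0.1165]
ee_rot: [[-1.0, 0.002, 0.001], [0.002, 1.0, -0.0], [-0.001, -0.0, -1.0]]
wrist_force: [0.3, -1.9, 0.9]
gripper_width: 0.111
gripper_force: 30.0
```

Call:
drive_tool([
  [0,0,10,0,0,0,0],
  [0,0,12,0,0,0,0],
  [0,0,12,0,0,0,0],
  [0,0,8,0,0,0,0],
  [0,0,0,0,0,0,0],
])

```text
time_s: 4.6
tcp_pos: [0.6873, -0.0225, 0.1164]
ee_rot: [[-1.0, 0.0, -0.0], [0.0, 1.0, -0.001], [0.0, -0.001, -1.0]]
wrist_force: [-1.6, -1.7, 4.5]
gripper_width: 0.11
gripper_force: 30.0
```

Call:
drive_tool([
  [0,0,0,0,0,0,0],
  [0,0,0,0,0,0,0],
  [0,0,0,0,0,0,0],
])

```text
time_s: 4.85
tcp_pos: [0.6873, -0.0227, 0.1164]
ee_rot: [[-1.0, 0.002, 0.0], [0.002, 1.0, 0.001], [-0.0, 0.001, -1.0]]
wrist_force: [-1.7, 1.0, 4.8]
gripper_width: 0.113
gripper_force: 30.0
```

Call:
drive_tool([
  [40,0,0,0,0,0,0],
  [40,0,0,0,0,0,0],
  [40,0,0,0,0,0,0],
  [40,0,0,20,0,0,0],
  [40,0,0,30,0,0,0],
])

```text
time_s: 5.27
tcp_pos: [0.685, -0.0239, 0.1617]
ee_rot: [[-1.0, 0.004, -0.009], [0.004, 1.0, -0.0], [0.009, -0.0, -1.0]]
wrist_force: [1.1, 0.6, 0.3]
gripper_width: 0.366
gripper_force: 0.0
```

Call:
drive_tool([
  [60,25,-15,20,0,0,0],
  [60,25,-15,15,0,0,0],
  [60,25,-15,0,0,0,0],
  [60,0,0,0,0,0,0],
  [60,0,0,0,0,0,0],
])

```text
time_s: 5.68
tcp_pos: [0.7625, -0.0697, 0.1985]
ee_rot: [[-1.0, 0.005, -0.003], [0.005, 1.0, 0.001], [0.003, 0.001, -1.0]]
wrist_force: [-0.4, -0.2, -0.9]
gripper_width: 0.587
gripper_force: 0.0
```

Run:
```python
from h import *
s=st(); c=capture("wrist"); save(c,"w2")
P,v,u=wcloud(c,s,np.ones((480,640),bool))
a=(np.abs(P[:,0]-.687)<.05)&(np.abs(P[:,1]+.023)<.04)&(P[:,2]>.109)&(P[:,2]<.13)
r=cv2.minAreaRect((P[a,:2]*1000).astype(np.float32)); print("tab",a.sum(),r,np.median(P[a,2]))
a=(P[:,2]<.085)&(np.hypot(P[:,0]-.687,P[:,1]+.0725)<.02); print("hole",a.sum(),np.median(P[a],0),P[a].min(0),P[a].max(0),u[a].mean(),v[a].mean())
a=(P[:,2]>.086)&(P[:,2]<.094)&(P[:,0]<.83)
Q=P[a]; print("front",np.percentile(Q[:,0],1),"right",np.percentile(Q[:,1],1))
```

```text
t 5.68 tcp [762.5 -69.7 198.5] yaw_y 89.7 zax [-0.003  0.001 -1.   ] F [-0.4 -0.2 -0.9] w 51.1 gf 0.0
tab 819 ((685.2800903320312, -23.829971313476562), (10.804864883422852, 30.024551391601562), 89.86042022705078) 0.11548259120506232
hole 233 [ 0.68644347 -0.07372221  0.06248292] [ 0.67968571 -0.07970457  0.06004529] [ 0.69256587 -0.06775088  0.08492897] 319.9570815450644 129.931330472103
front 0.6221192673910441 right -0.10320697515486998
```

View pics/w2.png

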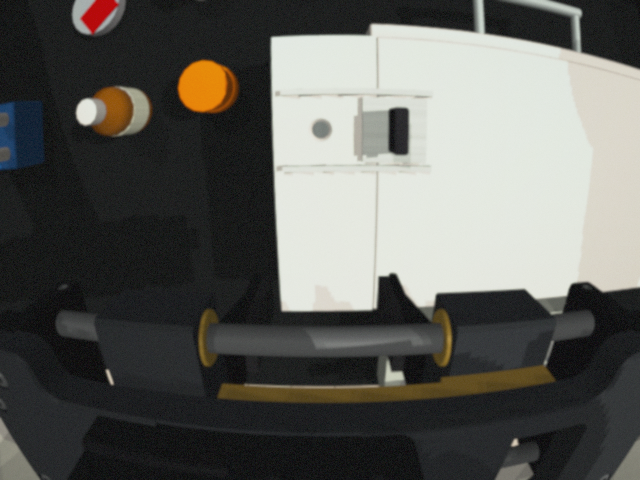

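The hole is bare at (320,130), with the tab at (399,131). The hole lies at (0.6865,-0.0728). Now to the pin.

Call:
drive_tool([
  [60,-16,38,15,0,0,0],
  [60,-16,38,15,0,0,0],
  [60,-16,38,0,0,0,0],
  [60,-16,38,0,0,0,0],
  [60,-16,38,0,0,0,0],
])

```text
time_s: 6.15
tcp_pos: [0.6818, 0.1193, 0.2297]
ee_rot: [[-1.0, 0.002, -0.0], [0.002, 1.0, 0.0], [0.0, 0.0, -1.0]]
wrist_force: [-0.8, 0.5, -0.7]
gripper_width: 0.602
gripper_force: 0.0
```

Call:
drive_tool([
  [60,-16,38,0,0,0,0],
  [60,-16,38,0,0,0,0],
  [60,-16,38,0,0,0,0],
  [60,-16,38,0,0,0,0],
  [60,-16,38,0,0,0,0],
])

```text
time_s: 6.57
tcp_pos: [0.6014, 0.309, 0.2295]
ee_rot: [[-1.0, 0.002, -0.001], [0.002, 1.0, -0.0], [0.001, -0.0, -1.0]]
wrist_force: [0.5, -0.0, -0.6]
gripper_width: 0.597
gripper_force: 0.0
```

Call:
drive_tool([
  [60,-16,38,0,0,0,0],
  [60,-16,38,0,0,0,0],
  [60,0,0,0,0,0,0],
  [60,0,0,0,0,0,0],
])

```text
time_s: 6.9
tcp_pos: [0.5694, 0.3855, 0.2289]
ee_rot: [[-1.0, -0.002, -0.001], [-0.002, 1.0, -0.001], [0.001, -0.001, -1.0]]
wrist_force: [0.2, -0.7, -0.8]
gripper_width: 0.602
gripper_force: 0.0
```

```bash
cat >> h.py <<'E'
def rectof(P,a,n):
    if a.sum()<5: print(n,a.sum()); return
    r=cv2.minAreaRect((P[a,:2]*1000).astype(np.float32)); print(n,a.sum(),np.round(r[0],1),np.round(r[1],1),round(r[2],1),"med",(np.median(P[a],0)*1000).round(1))
E
python3 - <<'E'
from h import *
s=st(); c=capture("wrist")
P,v,u=wcloud(c,s,np.ones((480,640),bool))
n=(np.abs(P[:,0]-.478)<.07)&(np.abs(P[:,1]-.386)<.07)
rectof(P,n&(P[:,2]>.12)&(P[:,2]<.14),"gripTop")
rectof(P,n&(P[:,2]>.055)&(P[:,2]<.065),"stand")
c=capture("top")
for l in ["pot1_c"]:
  for r in masks_of(l,c): print(l,round(r["p"],2),np.round(r["xy"]),np.median(cloud(c,r["region"]),0).round(3))
print((c["z_map"][330:,:]==0).sum())
save(c,"top2")
E
```

```text
t 6.9 tcp [569.4 385.5 228.9] yaw_y 90.1 zax [-0.001 -0.001 -1.   ] F [ 0.2 -0.7 -0.8] w 52.4 gf 0.0
gripTop 424 [475.9 386.7] [14.8 15.1] 0.6 med [476.  386.4 125. ]
stand 4695 [475.6 386.8] [60.8 60.4] 8.6 med [476.6 386.2  60.2]
pot1_c 0.81 [411. 262.] [ 0.536 -0.18   0.041]
pot1_c 0.77 [380. 263.] [ 0.529 -0.098  0.041]
pot1_c 0.66 [409. 213.] [ 0.646 -0.168  0.041]
pot1_c 0.49 [348. 300.] [ 0.437 -0.02   0.041]
336
```

Call:
drive_tool([
  [60,-31,1,0,0,0,0],
  [60,-31,1,0,0,0,0],
  [60,-31,0,0,0,0,0],
  [60,0,0,-30,0,0,0],
  [60,0,0,-30,0,0,0],
])

```text
time_s: 7.47
tcp_pos: [0.4792, 0.385, 0.1721]
ee_rot: [[-1.0, 0.003, 0.004], [0.003, 1.0, 0.006], [-0.004, 0.006, -1.0]]
wrist_force: [-0.2, 0.1, -1.2]
gripper_width: 0.603
gripper_force: 0.0
```

Call:
drive_tool([
  [60,0,0,-30,0,0,0],
  [60,0,0,-30,0,0,0],
  [60,0,0,0,0,0,0],
  [60,0,0,0,0,0,0],
])

```text
time_s: 7.8
tcp_pos: [0.4793, 0.3834, 0.1087]
ee_rot: [[-1.0, 0.004, -0.002], [0.004, 1.0, -0.003], [0.002, -0.003, -1.0]]
wrist_force: [0.7, 0.2, 0.6]
gripper_width: 0.602
gripper_force: 0.0
```

Call:
drive_tool([
  [40,-3,4,-4,0,0,0],
  [30,0,0,0,0,0,0],
  [0,0,0,0,0,0,0],
  [0,0,0,0,0,0,0],
  [0,0,0,0,0,0,0],
])

```text
time_s: 8.22
tcp_pos: [0.4763, 0.3897, 0.1066]
ee_rot: [[-1.0, 0.002, 0.001], [0.002, 1.0, 0.002], [-0.001, 0.002, -1.0]]
wrist_force: [0.4, 0.3, -0.1]
gripper_width: 0.308
gripper_force: 0.0
```

Call:
drive_tool([
  [0,0,0,0,0,0,0],
  [0,0,0,0,0,0,0],
  [0,0,0,0,0,0,0],
  [0,0,0,0,0,0,0],
])

```text
time_s: 8.55
tcp_pos: [0.4762, 0.3893, 0.1059]
ee_rot: [[-1.0, 0.002, 0.0], [0.002, 1.0, 0.0], [-0.0, 0.0, -1.0]]
wrist_force: [-0.6, -0.0, 2.6]
gripper_width: 0.174
gripper_force: 30.5
```

Call:
drive_tool([
  [0,0,0,20,0,0,0],
  [0,0,0,30,0,0,0],
  [0,0,0,35,0,0,0],
  [0,0,0,35,0,0,0],
  [0,0,0,30,0,0,0],
])

```text
time_s: 8.97
tcp_pos: [0.476, 0.3893, 0.2576]
ee_rot: [[-1.0, 0.002, 0.001], [0.002, 1.0, 0.001], [-0.001, 0.001, -1.0]]
wrist_force: [0.4, 0.3, -0.3]
gripper_width: 0.179
gripper_force: 30.0
```

Call:
drive_tool([
  [0,14,-31,0,0,0,0],
  [0,14,-31,0,0,0,0],
  [0,14,-31,0,0,0,0],
  [0,14,-31,0,0,0,0],
  [0,14,-31,0,0,0,0],
])

```text
time_s: 9.38
tcp_pos: [0.5461, 0.2329, 0.2551]
ee_rot: [[-1.0, 0.002, -0.001], [0.002, 1.0, 0.0], [0.001, 0.0, -1.0]]
wrist_force: [0.4, 0.3, -0.6]
gripper_width: 0.171
gripper_force: 30.0
```

Call:
drive_tool([
  [0,14,-31,0,0,0,0],
  [0,14,-31,0,0,0,0],
  [0,14,-31,0,0,0,0],
  [0,14,-31,0,0,0,0],
  [0,14,-31,0,0,0,0],
])

```text
time_s: 9.8
tcp_pos: [0.6162, 0.0778, 0.255]
ee_rot: [[-1.0, 0.002, -0.001], [0.002, 1.0, 0.0], [0.001, 0.0, -1.0]]
wrist_force: [-0.1, 0.7, -1.4]
gripper_width: 0.174
gripper_force: 30.0
```

Call:
drive_tool([
  [0,14,-31,0,0,0,0],
  [0,14,-31,0,0,0,0],
  [0,14,-31,0,0,0,0],
  [0,0,0,0,0,0,0],
  [0,0,0,0,0,0,0],
])

```text
time_s: 10.22
tcp_pos: [0.6581, -0.0154, 0.2542]
ee_rot: [[-1.0, 0.006, -0.002], [0.006, 1.0, 0.0], [0.002, 0.0, -1.0]]
wrist_force: [0.0, -0.3, -0.6]
gripper_width: 0.174
gripper_force: 30.0
```

```bash
python3 -c "
from h import *
st()"
```

```text
t 10.22 tcp [658.1 -15.4 254.2] yaw_y 89.7 zax [-0.002  0.    -1.   ] F [ 0.  -0.3 -0.6] w 15.1 gf 30.0
```

Call:
drive_tool([
  [0,14,-28,0,0,0,0],
  [0,14,-29,0,0,0,0],
  [0,0,0,-20,0,0,0],
  [0,0,0,-20,0,0,0],
  [0,0,0,0,0,0,0],
])

```text
time_s: 10.63
tcp_pos: [0.6833, -0.0696, 0.2102]
ee_rot: [[-1.0, 0.003, -0.01], [0.003, 1.0, 0.001], [0.01, 0.001, -1.0]]
wrist_force: [0.1, 1.0, -1.7]
gripper_width: 0.173
gripper_force: 30.5
```

Call:
drive_tool([
  [0,0,0,0,0,0,0],
])

```text
time_s: 10.72
tcp_pos: [0.6852, -0.0697, 0.2142]
ee_rot: [[-1.0, 0.001, -0.003], [0.001, 1.0, -0.0], [0.003, -0.0, -1.0]]
wrist_force: [1.1, -0.4, 0.2]
gripper_width: 0.171
gripper_force: 30.5
```

Run:
```python
from h import *
s=st(); c=capture("wrist"); b=capture("side")
cv2.imwrite("pics/w3.png",np.hstack([cv2.resize(c["frame"],(400,300)),cv2.resize(b["frame"][130:280,220:380],(320,300),interpolation=2)])[:,:,::-1])
P=cloud(b,np.ones((480,640),bool))
n=(np.abs(P[:,0]-.685)<.03)&(np.abs(P[:,1]+.072)<.03)
for lo in (.112,.12,.13,.14,.15):
    a=n&(P[:,2]>lo)&(P[:,2]<lo+.01); print(lo,a.sum(),np.median(P[a],0).round(4) if a.any() else "")
```

```text
t 10.72 tcp [685.2 -69.7 214.2] yaw_y 89.9 zax [-0.003 -0.    -1.   ] F [ 1.1 -0.4  0.2] w 14.9 gf 30.5
0.112 7 [ 0.6871 -0.0704  0.1156]
0.12 6 [ 0.6843 -0.0692  0.1261]
0.13 11 [ 0.6857 -0.0697  0.1348]
0.14 11 [ 0.6853 -0.0693  0.1445]
0.15 6 [ 0.6864 -0.0694  0.1545]
```

View pics/w3.png

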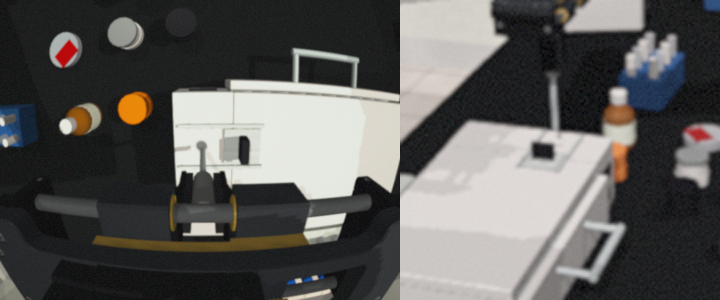

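The pin hangs straight with the hole dot at (202,146) ahead of it, so I'm lowering it.

Call:
drive_tool([
  [0,1,-3,0,0,0,0],
  [0,0,0,0,0,0,0],
  [0,0,0,-8,0,0,0],
  [0,0,0,-10,0,0,0],
  [0,0,0,-8,0,0,0],
])

```text
time_s: 11.23
tcp_pos: [0.6865, -0.0736, 0.1881]
ee_rot: [[-1.0, 0.003, -0.001], [0.003, 1.0, 0.0], [0.001, 0.0, -1.0]]
wrist_force: [0.3, 0.0, -1.5]
gripper_width: 0.177
gripper_force: 30.5
```

Call:
drive_tool([
  [0,0,0,0,0,0,0],
  [0,0,0,0,0,0,0],
])

```text
time_s: 11.4
tcp_pos: [0.6865, -0.0738, 0.1881]
ee_rot: [[-1.0, 0.003, -0.003], [0.003, 1.0, -0.0], [0.003, -0.0, -1.0]]
wrist_force: [0.3, 0.4, -1.0]
gripper_width: 0.173
gripper_force: 30.5
```

Call:
drive_tool([
  [0,0,1,-8,0,0,0],
  [0,0,0,-8,0,0,0],
  [0,0,0,-5,0,0,0],
  [0,0,0,-3,0,0,0],
  [0,0,0,0,0,0,0],
])

```text
time_s: 11.82
tcp_pos: [0.6868, -0.0727, 0.1651]
ee_rot: [[-1.0, 0.002, -0.001], [0.002, 1.0, -0.0], [0.001, -0.0, -1.0]]
wrist_force: [0.7, 1.0, 0.1]
gripper_width: 0.173
gripper_force: 30.0
```

Call:
drive_tool([
  [0,0,0,-2,0,0,0],
  [0,0,0,-2,0,0,0],
  [0,0,0,0,0,0,0],
  [0,0,0,0,0,0,0],
])

```text
time_s: 12.15
tcp_pos: [0.6873, -0.0728, 0.1623]
ee_rot: [[-1.0, 0.002, 0.001], [0.002, 1.0, -0.0], [-0.001, -0.0, -1.0]]
wrist_force: [-0.8, 0.1, 5.0]
gripper_width: 0.177
gripper_force: 30.0
```

Run:
```python
from h import *
s=st(); c=capture("top")
for r in masks_of("handle",c)[:2]:
    P=cloud(c,r["region"]); print(r["p"],np.percentile(P,[1,3,50],axis=0).round(3))
```

```text
t 12.15 tcp [687.3 -72.8 162.3] yaw_y 89.9 zax [ 0.001 -0.    -1.   ] F [-0.8  0.1  5. ] w 15.4 gf 30.0
0.8 [[ 0.534 -0.034  0.001]
 [ 0.539 -0.03   0.008]
 [ 0.603  0.172  0.017]]
```

The drawer has sprung out. I'll press slightly further to be sure, then lift and return the pin.

Call:
drive_tool([
  [0,0,0,-2,0,0,0],
  [0,0,0,0,0,0,0],
  [0,0,0,0,0,0,0],
])

```text
time_s: 12.5
tcp_pos: [0.6873, -0.0728, 0.16]
ee_rot: [[-1.0, 0.002, 0.001], [0.002, 1.0, -0.0], [-0.001, -0.0, -1.0]]
wrist_force: [-0.9, 0.2, 5.6]
gripper_width: 0.17
gripper_force: 30.0
```

Call:
drive_tool([
  [0,0,0,10,0,0,0],
  [0,0,0,20,0,0,0],
  [0,0,0,30,0,0,0],
  [0,0,0,20,0,0,0],
  [0,0,0,15,0,0,0],
])

```text
time_s: 12.92
tcp_pos: [0.6874, -0.0728, 0.2565]
ee_rot: [[-1.0, 0.003, 0.002], [0.003, 1.0, 0.0], [-0.002, 0.0, -1.0]]
wrist_force: [0.5, 0.5, 0.3]
gripper_width: 0.172
gripper_force: 30.5
```

Call:
drive_tool([
  [0,-14,31,0,0,0,0],
  [0,-14,31,0,0,0,0],
  [0,-14,31,0,0,0,0],
  [0,-14,31,0,0,0,0],
  [0,-14,31,0,0,0,0],
])

```text
time_s: 13.33
tcp_pos: [0.6158, 0.0834, 0.2538]
ee_rot: [[-1.0, 0.003, -0.001], [0.003, 1.0, 0.0], [0.001, 0.0, -1.0]]
wrist_force: [-0.1, 1.0, 0.4]
gripper_width: 0.176
gripper_force: 30.5
```

Call:
drive_tool([
  [0,-14,31,0,0,0,0],
  [0,-14,31,0,0,0,0],
  [0,-14,31,0,0,0,0],
  [0,-14,31,0,0,0,0],
  [0,-14,31,0,0,0,0],
])

```text
time_s: 13.75
tcp_pos: [0.5458, 0.2386, 0.2539]
ee_rot: [[-1.0, 0.003, -0.001], [0.003, 1.0, -0.0], [0.001, -0.0, -1.0]]
wrist_force: [0.4, -0.6, -0.3]
gripper_width: 0.176
gripper_force: 30.5
```

Call:
drive_tool([
  [0,-14,31,0,0,0,0],
  [0,-14,31,0,0,0,0],
  [0,-14,31,0,0,0,0],
  [0,-14,31,0,0,0,0],
  [0,0,0,0,0,0,0],
])

```text
time_s: 14.17
tcp_pos: [0.4887, 0.3658, 0.2534]
ee_rot: [[-1.0, -0.002, -0.001], [-0.002, 1.0, 0.001], [0.001, 0.001, -1.0]]
wrist_force: [0.3, -0.4, -1.0]
gripper_width: 0.174
gripper_force: 30.5
```

Call:
drive_tool([
  [0,0,0,0,0,0,0],
  [0,0,0,0,0,0,0],
])

```text
time_s: 14.33
tcp_pos: [0.4907, 0.361, 0.2539]
ee_rot: [[-1.0, 0.002, -0.001], [0.002, 1.0, -0.001], [0.001, -0.001, -1.0]]
wrist_force: [0.5, -0.6, -0.5]
gripper_width: 0.172
gripper_force: 30.5
```

Target (476.3, 388.5).

Call:
drive_tool([
  [0,-14,28,0,0,0,0],
  [0,0,0,-25,0,0,0],
  [0,0,0,-25,0,0,0],
  [0,0,0,-20,0,0,0],
  [0,0,0,0,0,0,0],
])

```text
time_s: 14.75
tcp_pos: [0.4755, 0.3859, 0.1795]
ee_rot: [[-1.0, 0.005, -0.007], [0.005, 1.0, -0.007], [0.007, -0.007, -1.0]]
wrist_force: [-0.9, -0.9, -2.1]
gripper_width: 0.172
gripper_force: 30.5
```

Call:
drive_tool([
  [0,0,0,0,0,0,0],
  [0,0,0,0,0,0,0],
])

```text
time_s: 14.92
tcp_pos: [0.4783, 0.3891, 0.186]
ee_rot: [[-1.0, 0.003, 0.002], [0.003, 1.0, 0.001], [-0.002, 0.001, -1.0]]
wrist_force: [-0.1, 0.5, -0.2]
gripper_width: 0.177
gripper_force: 30.5
```

Call:
drive_tool([
  [0,-2,-0.5,0,0,0,0],
  [0,0,0,-8,0,0,0],
  [0,0,0,0,0,0,0],
  [0,0,0,0,0,0,0],
  [0,0,0,0,0,0,0],
])

```text
time_s: 15.33
tcp_pos: [0.475, 0.3888, 0.1767]
ee_rot: [[-1.0, 0.002, 0.0], [0.002, 1.0, 0.0], [-0.0, 0.0, -1.0]]
wrist_force: [-0.9, 0.2, 0.3]
gripper_width: 0.175
gripper_force: 30.5
```

Call:
drive_tool([
  [0,1,-0.5,0,0,0,0],
  [0,0,0,-7,0,0,0],
  [0,0,0,-7,0,0,0],
  [0,0,0,0,0,0,0],
  [0,0,0,0,0,0,0],
])

```text
time_s: 15.75
tcp_pos: [0.4757, 0.3879, 0.1614]
ee_rot: [[-1.0, 0.003, -0.001], [0.003, 1.0, -0.002], [0.001, -0.002, -1.0]]
wrist_force: [-1.2, 0.3, -0.6]
gripper_width: 0.176
gripper_force: 30.5
```

Tip is 5 mm inside the bore with no force, so down it goes.

Call:
drive_tool([
  [0,0.5,0,-12,0,0,0],
  [0,0,0,-14,0,0,0],
  [0,0,0,-14,0,0,0],
  [0,0,0,-10,0,0,0],
  [0,0,0,0,0,0,0],
])

```text
time_s: 16.17
tcp_pos: [0.4756, 0.3872, 0.11]
ee_rot: [[-1.0, 0.003, -0.003], [0.003, 1.0, -0.003], [0.003, -0.004, -1.0]]
wrist_force: [-0.2, -0.9, -0.7]
gripper_width: 0.173
gripper_force: 30.5
```

Call:
drive_tool([
  [0,0,0,-3,0,0,0],
  [0,0,0,0,0,0,0],
  [0,0,0,0,0,0,0],
])

```text
time_s: 16.42
tcp_pos: [0.4768, 0.3887, 0.1102]
ee_rot: [[-1.0, 0.002, 0.001], [0.002, 1.0, 0.001], [-0.001, 0.001, -1.0]]
wrist_force: [-0.3, 0.7, -0.2]
gripper_width: 0.176
gripper_force: 30.5
```

Call:
drive_tool([
  [0,0,0,-3,0,0,0],
  [0,0,0,0,0,0,0],
  [30,0,0,0,0,0,0],
  [40,0,0,0,0,0,0],
  [40,0,0,0,0,0,0],
])

```text
time_s: 16.83
tcp_pos: [0.4767, 0.3884, 0.1068]
ee_rot: [[-1.0, 0.002, 0.0], [0.002, 1.0, 0.0], [-0.0, 0.0, -1.0]]
wrist_force: [0.0, -0.3, 0.7]
gripper_width: 0.323
gripper_force: 0.0
```

Call:
drive_tool([
  [40,0,0,20,0,0,0],
  [40,0,0,35,0,0,0],
  [40,0,0,35,0,0,0],
  [40,0,0,30,0,0,0],
  [40,0,0,0,0,0,0],
])

```text
time_s: 17.25
tcp_pos: [0.4793, 0.3907, 0.2347]
ee_rot: [[-1.0, 0.001, 0.011], [0.001, 1.0, 0.01], [-0.011, 0.01, -1.0]]
wrist_force: [0.8, 1.1, 0.4]
gripper_width: 0.398
gripper_force: 0.0
```

Run:
```python
from h import *
s=st(); print(np.round(s["joints"],1)); c=capture("top")
P=cloud(c,np.ones((480,640),bool))
rectof(P,(P[:,0]>.5)&(P[:,0]<.56)&(P[:,1]>.03)&(P[:,1]<.18)&(P[:,2]>.045)&(P[:,2]<.068),"handle top")
c=capture("side");P=cloud(c,np.ones((480,640),bool))
rectof(P,(P[:,0]>.5)&(P[:,0]<.56)&(P[:,1]>.03)&(P[:,1]<.18)&(P[:,2]>.045)&(P[:,2]<.068),"handle side")
cv2.imwrite("pics/s4.png",cv2.resize(c["frame"][180:400,180:420],(720,600),interpolation=2)[:,:,::-1])
```

```text
t 17.25 tcp [479.3 390.7 234.7] yaw_y 89.9 zax [ 0.011  0.01  -1.   ] F [0.8 1.1 0.4] w 34.6 gf 0.0
[  54.2   21.3   -1.8    0.2  -66.1 -144.4]
handle top 232 [544.  104.4] [ 28.5 107.7] 0.0 med [535.5 106.6  59.5]
handle side 176 [539.  104.5] [ 24.8 115.6] 0.6 med [532.2 116.7  57.9]
```

View pics/s4.png

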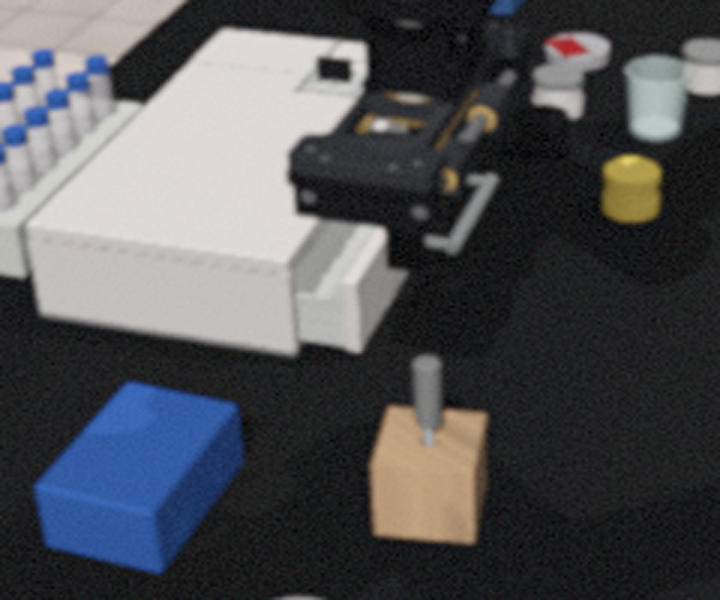

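The side view shows the drawer sprung out (400,270), the pin upright in its stand (427,390) and the hole bare. Next the handle.

Call:
drive_tool([
  [40,4,-22,0,0,0,0.12],
  [40,4,-22,0,0,0,0.12],
  [40,4,-22,0,0,0,0.12],
  [40,4,-22,0,0,0,0.12],
  [40,4,-22,0,0,0,0.12],
])

```text
time_s: 17.77
tcp_pos: [0.4958, 0.2768, 0.2246]
ee_rot: [[-0.823, -0.568, -0.003], [-0.568, 0.823, -0.002], [0.004, -0.0, -1.0]]
wrist_force: [1.0, -0.3, -0.2]
gripper_width: 0.397
gripper_force: 0.0
```

Call:
drive_tool([
  [40,4,-22,0,0,0,0.12],
  [40,4,-22,0,0,0,0.12],
  [40,4,-22,0,0,0,0.12],
  [40,4,-22,0,0,0,0.12],
  [40,4,-22,0,0,0,0.12],
])

```text
time_s: 18.18
tcp_pos: [0.5157, 0.1668, 0.2247]
ee_rot: [[-0.359, -0.933, -0.003], [-0.933, 0.359, -0.002], [0.003, 0.002, -1.0]]
wrist_force: [-0.8, -0.5, 0.4]
gripper_width: 0.4
gripper_force: 0.0
```

Call:
drive_tool([
  [40,4,-22,-20,0,0,0.12],
  [40,4,-22,-30,0,0,0.12],
  [40,4,-22,-30,0,0,0.12],
  [40,0,0,0,0,0,0],
  [40,0,0,0,0,0,0],
])

```text
time_s: 18.6
tcp_pos: [0.5268, 0.1004, 0.1435]
ee_rot: [[-0.016, -1.0, -0.006], [-1.0, 0.016, -0.003], [0.003, 0.006, -1.0]]
wrist_force: [0.2, 0.2, 0.9]
gripper_width: 0.399
gripper_force: 0.0
```

```bash
python3 -c "
from h import *
st()"
```

```text
t 18.6 tcp [526.8 100.4 143.5] yaw_y 179.1 zax [-0.006 -0.003 -1.   ] F [0.2 0.2 0.9] w 34.7 gf 0.0
```

Call:
drive_tool([
  [40,7,4,-20,0,0,0.015],
  [40,0,0,-30,0,0,0],
  [40,0,0,-25,0,0,0],
  [40,0,0,-10,0,0,0],
  [40,0,0,0,0,0,0],
])

```text
time_s: 19.02
tcp_pos: [0.5344, 0.1064, 0.0596]
ee_rot: [[0.002, -1.0, -0.004], [-1.0, -0.002, -0.002], [0.002, 0.004, -1.0]]
wrist_force: [0.6, -0.5, 0.9]
gripper_width: 0.399
gripper_force: 0.0
```

Call:
drive_tool([
  [0,0,0,0,0,0,0],
  [0,0,0,0,0,0,0],
  [0,0,0,0,0,0,0],
  [0,0,0,0,0,0,0],
  [0,0,0,0,0,0,0],
])

```text
time_s: 19.43
tcp_pos: [0.5353, 0.1064, 0.0624]
ee_rot: [[0.001, -1.0, 0.0], [-1.0, -0.001, 0.001], [-0.001, -0.0, -1.0]]
wrist_force: [0.0, 2.4, 1.7]
gripper_width: 0.103
gripper_force: 16.8
```

Call:
drive_tool([
  [0,0,0,0,0,0,0],
  [0,0,0,0,0,0,0],
  [0,0,0,0,0,0,0],
])

```text
time_s: 19.68
tcp_pos: [0.536, 0.1065, 0.0624]
ee_rot: [[0.002, -1.0, 0.001], [-1.0, -0.002, 0.0], [-0.0, -0.001, -1.0]]
wrist_force: [-1.8, 1.0, 5.2]
gripper_width: 0.105
gripper_force: 30.0
```

Call:
drive_tool([
  [0,-12,0,0,0,0,0],
  [0,-22,0,0,0,0,0],
  [0,-22,0,0,0,0,0],
  [0,-20,0,0,0,0,0],
  [0,-10,0,0,0,0,0],
])

```text
time_s: 20.1
tcp_pos: [0.4492, 0.1059, 0.0624]
ee_rot: [[0.002, -1.0, 0.003], [-1.0, -0.002, 0.0], [-0.0, -0.003, -1.0]]
wrist_force: [2.1, -4.5, 1.8]
gripper_width: 0.101
gripper_force: 30.0
```

Call:
drive_tool([
  [0,-4,0,0,0,0,0],
  [0,-3,0,0,0,0,0],
  [0,0,0,0,0,0,0],
  [0,0,0,0,0,0,0],
])

```text
time_s: 20.43
tcp_pos: [0.4428, 0.1059, 0.0623]
ee_rot: [[0.002, -1.0, -0.0], [-1.0, -0.002, -0.001], [0.001, 0.0, -1.0]]
wrist_force: [-1.6, -3.1, 10.4]
gripper_width: 0.106
gripper_force: 30.0
```

Call:
drive_tool([
  [40,0,0,0,0,0,0],
  [40,0,0,0,0,0,0],
  [40,0,0,0,0,0,0],
  [40,0,0,20,0,0,0],
  [40,0,0,35,0,0,0],
])

```text
time_s: 20.85
tcp_pos: [0.4402, 0.1051, 0.1136]
ee_rot: [[0.001, -1.0, -0.009], [-1.0, -0.001, -0.005], [0.005, 0.009, -1.0]]
wrist_force: [1.0, -0.2, 0.6]
gripper_width: 0.364
gripper_force: 0.0
```

Call:
drive_tool([
  [75,5,-10,35,0,0,0],
  [75,12,-38,0,0,0,-0.112],
  [75,12,-38,0,0,0,-0.112],
  [75,12,-38,0,0,0,-0.112],
  [75,12,-38,0,0,0,-0.112],
])

```text
time_s: 21.27
tcp_pos: [0.496, -0.057, 0.1515]
ee_rot: [[-0.436, -0.9, 0.001], [-0.9, 0.436, 0.0], [-0.001, -0.0, -1.0]]
wrist_force: [0.4, 0.5, -0.0]
gripper_width: 0.684
gripper_force: 0.0
```

Call:
drive_tool([
  [75,12,-38,0,0,0,-0.112],
  [75,12,-38,0,0,0,-0.112],
  [75,12,-38,0,0,0,-0.112],
  [75,0,0,0,0,0,0],
  [75,0,0,0,0,0,0],
])

```text
time_s: 21.68
tcp_pos: [0.5315, -0.1716, 0.1502]
ee_rot: [[-0.708, -0.707, -0.001], [-0.707, 0.708, 0.0], [0.001, 0.001, -1.0]]
wrist_force: [-0.5, 0.7, 0.1]
gripper_width: 0.751
gripper_force: 0.0
```

```bash
cat >> h.py <<'E'
def lids():
    for cam in ["top","side"]:
        c=capture(cam); v,u=np.nonzero(c["z_map"]>0); P=cloud(c,np.ones((480,640),bool)); col=c["frame"][v,u].astype(int)
        s=(P[:,2]>.033)&(P[:,2]<.05)&(P[:,0]<.7)&(P[:,0]>.3)&(P[:,1]<.03)&(P[:,1]>-.36)
        im=np.zeros((480,640),np.uint8); im[v[s],u[s]]=1
        n,l,sts,_=cv2.connectedComponentsWithStats(im); L=l[v,u]
        for i in range(1,n):
            if sts[i,4]>40: rectof(P,L==i,cam+str(np.median(col[L==i],0)))
E
python3 - <<'E'
from h import *
s=st(); print(np.round(s["joints"],1)); lids()
c=capture("top"); 
for r in masks_of("handle",c)[:1]: P=cloud(c,r["region"]); print(r["p"],np.percentile(P,[1,3,50,97],axis=0).round(3))
P=cloud(c,np.ones((480,640),bool))
rectof(P,(P[:,0]>.45)&(P[:,0]<.615)&(P[:,1]>-.05)&(P[:,1]<.3)&(P[:,2]<.02)&(P[:,2]>.008),"floor")
rectof(P,(P[:,0]>.45)&(P[:,0]<.615)&(P[:,1]>-.05)&(P[:,1]<.3)&(P[:,2]<.08)&(P[:,2]>.068),"panel")
E
```

```text
t 21.68 tcp [ 531.5 -171.6  150.2] yaw_y 135.0 zax [-0.001  0.    -1.   ] F [-0.5  0.7  0.1] w 65.3 gf 0.0
[ -1.3  20.5 -16.2  -0.  -53.4 -43.7]
top[243. 131.  37.] 124 [ 659.  -170.8] [21.5 43.1] 1.8 med [ 658.1 -171.8   41.5]
top[164. 162. 158.] 258 [ 419.2 -272.5] [41.3 42.4] 1.5 med [ 418.3 -272.4   41.5]
side[155.  133.5 117. ] 90 [ 654.8 -245.4] [43.6 24.9] 22.4 med [ 653.2 -241.4   41.8]
side[144.  144.5 143. ] 118 [ 413.6 -271.4] [48.6 44.3] 54.5 med [ 414.7 -266.3   38.8]
side[206. 129.  73.] 43 [ 634.3 -174.1] [13.7 40.3] 16.9 med [ 634.  -168.9   39.4]
side[147. 148. 146.] 129 [ 534.4 -180.8] [44.1 43.9] 89.4 med [ 533.  -177.6   39. ]
side[167. 180. 177.] 103 [ 441.  -150.4] [49.5 27.2] 7.3 med [ 438.2 -145.6   41.4]
side[179. 180. 178.] 431 [596.9 -23.6] [114.1 139.4] 57.0 med [584.9 -31.4  43.2]
side[31. 31. 34.] 139 [527.4 -98.8] [41.  49.1] 14.3 med [527.5 -96.4  39. ]
side[226. 208. 111.] 169 [434.2 -18. ] [42.8 42.2] 65.9 med [433.6 -15.9  39.2]
0.66 [[0.443 0.019 0.007]
 [0.448 0.035 0.009]
 [0.55  0.14  0.014]
 [0.624 0.238 0.075]]
floor 3318 [536.  154.4] [291.2 158.9] 89.7 med [555.6 139.7  13.1]
panel 495 [492.6 127.7] [ 12.2 232.5] 0.5 med [492.5 126.8  73.7]
```

Call:
drive_tool([
  [75,4,-11,-20,0,0,0],
  [75,0,0,-30,0,0,0],
  [75,0,0,-30,0,0,0],
  [75,0,0,-25,0,0,0],
  [75,0,0,-10,0,0,0],
])

```text
time_s: 22.3
tcp_pos: [0.5331, -0.1791, 0.0333]
ee_rot: [[-0.704, -0.71, -0.006], [-0.71, 0.704, 0.001], [0.004, 0.005, -1.0]]
wrist_force: [0.0, -0.5, -0.1]
gripper_width: 0.752
gripper_force: 0.0
```

Call:
drive_tool([
  [75,0,0,0,0,0,0],
  [0,0,0,0,0,0,0],
  [0,0,0,0,0,0,0],
  [0,0,0,0,0,0,0],
  [0,0,0,0,0,0,0],
])

```text
time_s: 22.72
tcp_pos: [0.5365, -0.1807, 0.0381]
ee_rot: [[-0.705, -0.71, 0.003], [-0.71, 0.705, -0.0], [-0.002, -0.002, -1.0]]
wrist_force: [-0.3, -0.8, -0.5]
gripper_width: 0.531
gripper_force: 0.0
```

Call:
drive_tool([
  [0,0,0,0,0,0,0],
  [0,0,0,0,0,0,0],
])

```text
time_s: 22.88
tcp_pos: [0.5365, -0.1808, 0.038]
ee_rot: [[-0.705, -0.71, 0.003], [-0.71, 0.705, -0.0], [-0.002, -0.002, -1.0]]
wrist_force: [-0.1, 1.6, 6.0]
gripper_width: 0.499
gripper_force: 30.0
```

Call:
drive_tool([
  [0,0,0,25,0,0,0],
  [0,0,0,35,0,0,0],
  [0,0,0,35,0,0,0],
  [0,2,30,5,0,0,-0.1],
  [0,2,35,0,0,0,-0.1],
])

```text
time_s: 23.3
tcp_pos: [0.5411, -0.1165, 0.1397]
ee_rot: [[-0.837, -0.548, 0.007], [-0.548, 0.837, 0.0], [-0.006, -0.004, -1.0]]
wrist_force: [1.0, -0.0, -2.6]
gripper_width: 0.497
gripper_force: 30.0
```

Call:
drive_tool([
  [0,2,35,0,0,0,-0.1],
  [0,2,35,0,0,0,-0.1],
  [0,2,35,0,0,0,-0.1],
  [0,2,35,0,0,0,-0.1],
  [0,2,35,0,0,0,-0.1],
])

```text
time_s: 23.72
tcp_pos: [0.5489, 0.0608, 0.1364]
ee_rot: [[-0.997, -0.083, -0.001], [-0.083, 0.997, 0.0], [0.0, 0.0, -1.0]]
wrist_force: [1.0, -0.2, -1.3]
gripper_width: 0.502
gripper_force: 30.0
```

Call:
drive_tool([
  [0,2,35,0,0,0,-0.085],
  [0,2,35,0,0,0,0],
  [0,2,34,0,0,0,0],
  [0,0,0,0,0,0,0],
  [0,0,0,0,0,0,0],
])

```text
time_s: 24.13
tcp_pos: [0.5551, 0.1649, 0.136]
ee_rot: [[-1.0, -0.006, -0.001], [-0.006, 1.0, -0.0], [0.001, -0.0, -1.0]]
wrist_force: [-0.4, -0.6, -0.9]
gripper_width: 0.499
gripper_force: 30.0
```

```bash
python3 -c "
from h import *
st()"
```

```text
t 24.13 tcp [555.1 164.9 136. ] yaw_y 90.4 zax [-0.001 -0.    -1.   ] F [-0.4 -0.6 -0.9] w 43.4 gf 30.0
```

Call:
drive_tool([
  [0,0,0,-25,0,0,0],
  [0,0,0,-25,0,0,0],
  [0,0,0,-15,0,0,0],
  [0,0,0,-10,0,0,0],
  [0,0,0,-4,0,0,0],
])

```text
time_s: 24.55
tcp_pos: [0.5545, 0.1617, 0.0557]
ee_rot: [[-1.0, -0.002, -0.003], [-0.002, 1.0, -0.002], [0.003, -0.002, -1.0]]
wrist_force: [-0.5, -0.5, -0.6]
gripper_width: 0.5
gripper_force: 30.0
```

Call:
drive_tool([
  [0,0,0,0,0,0,0],
  [0,0,0,0,0,0,0],
])

```text
time_s: 24.72
tcp_pos: [0.5561, 0.163, 0.0581]
ee_rot: [[-1.0, -0.003, 0.001], [-0.003, 1.0, 0.0], [-0.001, 0.0, -1.0]]
wrist_force: [0.4, -0.1, -0.7]
gripper_width: 0.498
gripper_force: 30.0
```

Call:
drive_tool([
  [0,0,0,-4,0,0,0],
  [0,0,0,-2,0,0,0],
  [0,0,0,0,0,0,0],
  [0,0,0,0,0,0,0],
])

```text
time_s: 25.05
tcp_pos: [0.5556, 0.1634, 0.0517]
ee_rot: [[-1.0, -0.004, 0.0], [-0.004, 1.0, 0.0], [-0.0, 0.0, -1.0]]
wrist_force: [0.4, 0.5, -0.4]
gripper_width: 0.501
gripper_force: 30.0
```

Call:
drive_tool([
  [0,0,0,-1,0,0,0],
  [0,0,0,0,0,0,0],
  [70,0,0,0,0,0,0],
  [70,0,0,0,0,0,0],
  [70,0,0,0,0,0,0],
])

```text
time_s: 25.47
tcp_pos: [0.5557, 0.1634, 0.0507]
ee_rot: [[-1.0, -0.004, 0.0], [-0.004, 1.0, 0.0], [-0.0, 0.0, -1.0]]
wrist_force: [0.2, -0.5, -0.3]
gripper_width: 0.636
gripper_force: 0.0
```

Call:
drive_tool([
  [70,0,0,20,0,0,0],
  [70,0,0,35,0,0,0],
  [70,0,0,35,0,0,0],
  [75,-11,-36,20,0,0,0.0655],
  [75,-12,-36,0,0,0,0.0655],
])

```text
time_s: 25.88
tcp_pos: [0.5362, 0.0937, 0.1654]
ee_rot: [[-0.99, -0.141, 0.011], [-0.141, 0.99, 0.004], [-0.012, 0.002, -1.0]]
wrist_force: [1.2, -0.8, -0.5]
gripper_width: 0.734
gripper_force: 0.0
```

Call:
drive_tool([
  [75,-12,-36,0,0,0,0.0655],
  [75,-12,-36,0,0,0,0.0655],
  [75,-12,-36,0,0,0,0.0655],
  [75,-12,-36,0,0,0,0.0655],
  [75,-12,-36,0,0,0,0.0655],
])

```text
time_s: 26.3
tcp_pos: [0.4719, -0.0894, 0.1605]
ee_rot: [[-0.893, -0.449, 0.001], [-0.449, 0.893, 0.0], [-0.001, -0.0, -1.0]]
wrist_force: [1.2, -0.2, 0.1]
gripper_width: 0.751
gripper_force: 0.0
```

Call:
drive_tool([
  [75,-12,-36,0,0,0,0.0655],
  [75,-12,-36,0,0,0,0.0655],
  [75,-12,-36,0,0,0,0.0655],
  [75,-12,-36,0,0,0,0.0655],
  [75,-12,-36,0,0,0,0.0655],
])

```text
time_s: 26.72
tcp_pos: [0.4119, -0.2695, 0.1605]
ee_rot: [[-0.702, -0.713, 0.001], [-0.713, 0.702, -0.0], [-0.0, -0.001, -1.0]]
wrist_force: [-0.2, -0.7, -0.1]
gripper_width: 0.751
gripper_force: 0.0
```

Call:
drive_tool([
  [75,0,0,0,0,0,0],
  [75,0,0,0,0,0,0],
])

```text
time_s: 26.88
tcp_pos: [0.4118, -0.2696, 0.16]
ee_rot: [[-0.707, -0.707, 0.0], [-0.707, 0.707, 0.0], [-0.0, -0.0, -1.0]]
wrist_force: [0.1, 0.3, -0.8]
gripper_width: 0.751
gripper_force: 0.0
```

Run:
```python
from h import *
st(); lids(); c=capture("top"); save(c,"top5")
P=cloud(c,np.ones((480,640),bool))
rectof(P,(P[:,0]>.505)&(P[:,0]<.615)&(P[:,1]>-.02)&(P[:,1]<.225)&(P[:,2]<.07)&(P[:,2]>.042),"lid in drawer")
```

```text
t 26.88 tcp [ 411.8 -269.6  160. ] yaw_y 135.0 zax [ 0.  0. -1.] F [ 0.1  0.3 -0.8] w 65.3 gf 0.0
top[151.5 139.  120.5] 50 [ 656.4 -246.7] [43.7 22.8] 31.9 med [ 651.7 -240.5   43.8]
top[240. 127.  35.] 239 [ 649.1 -170.8] [40.9 42.8] 5.1 med [ 649.1 -170.    41.6]
top[145.5 141.  139. ] 128 [587.7 -50.3] [24.4 41.2] 0.2 med [587.7 -50.2  45.3]
top[31. 30. 32.] 241 [530.6 -98.6] [39.4 42.7] 60.7 med [531.1 -98.6  41.4]
top[241. 237.  57.] 247 [437.7 -20.7] [41.6 40. ] 1.1 med [438.3 -20.4  41. ]
side[156.5 139.5 124. ] 88 [ 654.4 -245.1] [44.1 27.6] 23.9 med [ 652.3 -240.8   40.9]
side[144.  143.  142.5] 120 [ 414.7 -270.7] [45.6 41.3] 70.8 med [ 414.2 -267.3   39.1]
side[205.  126.5  72.5] 46 [ 634.  -173.1] [13.7 39.1] 16.8 med [ 633.9 -169.    39.4]
side[167.5 180.  177. ] 98 [ 438.3 -147.6] [46.9 20.8] 12.4 med [ 437.  -145.4   41.2]
side[179. 180. 178.] 432 [568.8 -42.8] [122.  136.4] 4.5 med [583.4 -31.8  43. ]
side[30. 29. 33.] 140 [527.8 -98.4] [46.8 41.9] 72.9 med [527.6 -95.9  39. ]
side[225. 207. 110.] 169 [435.4 -19. ] [43.4 46.1] 38.2 med [433.3 -16.2  39.2]
lid in drawer 251 [554.5 162.5] [41.9 41.8] 52.0 med [554.6 162.2  53.2]
```

View pics/top5.png

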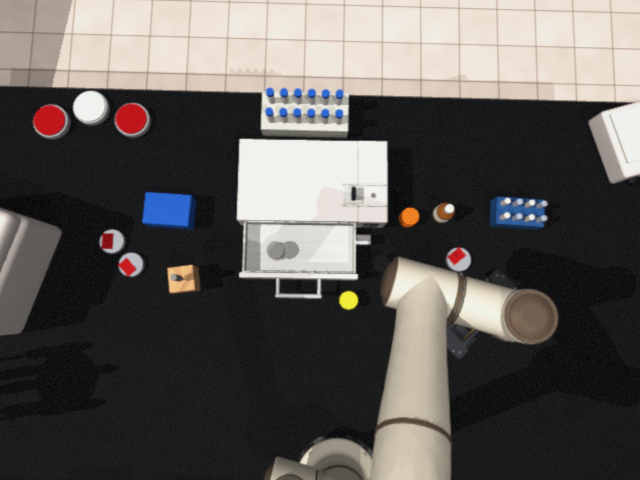

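The top view shows pot 1 standing in the drawer at (275,250), the drawer open and nothing else moved. Now pot 2.

Call:
drive_tool([
  [75,4,-2,-20,0,0,0],
  [75,0,0,-30,0,0,0],
  [75,0,0,-30,0,0,0],
  [75,0,0,-28,0,0,0],
  [75,0,0,-14,0,0,0],
])

```text
time_s: 27.45
tcp_pos: [0.4157, -0.2679, 0.0352]
ee_rot: [[-0.703, -0.711, -0.004], [-0.711, 0.703, 0.002], [0.002, 0.004, -1.0]]
wrist_force: [-0.3, -1.0, 0.3]
gripper_width: 0.748
gripper_force: 0.0
```

Call:
drive_tool([
  [75,0,0,0,0,0,0],
  [0,0,0,0,0,0,0],
  [0,0,0,0,0,0,0],
  [0,0,0,0,0,0,0],
  [0,0,0,0,0,0,0],
])

```text
time_s: 27.87
tcp_pos: [0.4178, -0.2699, 0.0394]
ee_rot: [[-0.704, -0.71, 0.003], [-0.71, 0.704, -0.001], [-0.001, -0.003, -1.0]]
wrist_force: [-1.1, -0.3, -0.1]
gripper_width: 0.531
gripper_force: 0.0
```

Call:
drive_tool([
  [0,0,0,0,0,0,0],
  [0,0,0,0,0,0,0],
])

```text
time_s: 28.03
tcp_pos: [0.4177, -0.27, 0.0393]
ee_rot: [[-0.704, -0.71, 0.003], [-0.71, 0.704, -0.001], [-0.001, -0.002, -1.0]]
wrist_force: [-0.8, 2.1, 5.9]
gripper_width: 0.493
gripper_force: 30.0
```

Call:
drive_tool([
  [0,0,0,25,0,0,0],
  [0,0,0,35,0,0,0],
  [0,0,0,38,0,0,0],
  [0,15,35,10,0,0,-0.087],
  [0,15,35,0,0,0,-0.087],
])

```text
time_s: 28.45
tcp_pos: [0.4486, -0.2008, 0.15]
ee_rot: [[-0.821, -0.57, 0.009], [-0.571, 0.821, -0.002], [-0.006, -0.006, -1.0]]
wrist_force: [0.9, -0.5, -0.2]
gripper_width: 0.501
gripper_force: 30.0
```

Call:
drive_tool([
  [0,15,35,0,0,0,-0.087],
  [0,15,35,0,0,0,-0.087],
  [0,15,35,0,0,0,-0.087],
  [0,15,35,0,0,0,-0.087],
  [0,15,35,0,0,0,-0.087],
])

```text
time_s: 28.87
tcp_pos: [0.5217, -0.0233, 0.1462]
ee_rot: [[-0.985, -0.175, -0.0], [-0.175, 0.985, 0.0], [0.0, 0.0, -1.0]]
wrist_force: [1.6, -1.2, 0.5]
gripper_width: 0.501
gripper_force: 30.0
```

Call:
drive_tool([
  [0,15,35,0,0,0,-0.087],
  [0,15,35,0,0,0,-0.087],
  [0,0,0,0,0,0,0],
  [0,0,0,0,0,0,0],
])

```text
time_s: 29.2
tcp_pos: [0.552, 0.0468, 0.1456]
ee_rot: [[-1.0, -0.009, -0.001], [-0.009, 1.0, -0.0], [0.001, 0.0, -1.0]]
wrist_force: [-1.4, -0.8, -2.0]
gripper_width: 0.495
gripper_force: 30.0
```

```bash
python3 -c "
from h import *
st()"
```

```text
t 29.2 tcp [552.   46.8 145.6] yaw_y 90.5 zax [-0.001 -0.    -1.   ] F [-1.4 -0.8 -2. ] w 43.1 gf 30.0
```

Call:
drive_tool([
  [0,3,0,-25,0,0,0],
  [0,0,0,-28,0,0,0],
  [0,0,0,-20,0,0,0],
  [0,0,0,-10,0,0,0],
  [0,0,0,-4,0,0,0],
])

```text
time_s: 29.62
tcp_pos: [0.5532, 0.0437, 0.0573]
ee_rot: [[-1.0, -0.005, -0.004], [-0.005, 1.0, -0.001], [0.004, -0.001, -1.0]]
wrist_force: [-1.1, -0.1, -0.2]
gripper_width: 0.493
gripper_force: 30.0
```

Call:
drive_tool([
  [0,0,0,0,0,0,0],
  [0,0,0,0,0,0,0],
])

```text
time_s: 29.78
tcp_pos: [0.5554, 0.0448, 0.06]
ee_rot: [[-1.0, -0.006, 0.002], [-0.006, 1.0, 0.0], [-0.002, 0.0, -1.0]]
wrist_force: [-0.3, 0.3, -0.6]
gripper_width: 0.503
gripper_force: 30.0
```

Call:
drive_tool([
  [0,0,0,-4,0,0,0],
  [0,0,0,-4,0,0,0],
  [0,0,0,0,0,0,0],
  [0,0,0,0,0,0,0],
])

```text
time_s: 30.12
tcp_pos: [0.5551, 0.0453, 0.0514]
ee_rot: [[-1.0, -0.007, 0.001], [-0.007, 1.0, 0.0], [-0.001, 0.0, -1.0]]
wrist_force: [0.7, 0.2, 0.3]
gripper_width: 0.499
gripper_force: 30.0
```

Call:
drive_tool([
  [70,0,0,0,0,0,0],
  [70,0,0,0,0,0,0],
  [70,0,0,0,0,0,0],
  [70,0,0,15,0,0,0],
  [70,0,0,30,0,0,0],
])

```text
time_s: 30.53
tcp_pos: [0.552, 0.0443, 0.093]
ee_rot: [[-1.0, -0.006, -0.009], [-0.006, 1.0, -0.002], [0.009, -0.002, -1.0]]
wrist_force: [-0.6, -0.1, -0.0]
gripper_width: 0.691
gripper_force: 0.0
```

Call:
drive_tool([
  [70,0,0,40,0,0,0],
  [40,-9,4,10,0,0,0.12],
  [40,-9,5,0,0,0,0.12],
  [40,-9,5,0,0,0,0.12],
  [40,-9,5,0,0,0,0.12],
])

```text
time_s: 30.95
tcp_pos: [0.5183, 0.0642, 0.1465]
ee_rot: [[-0.881, -0.472, 0.001], [-0.472, 0.881, 0.001], [-0.001, 0.0, -1.0]]
wrist_force: [-0.6, 0.3, -0.9]
gripper_width: 0.483
gripper_force: 0.0
```

Call:
drive_tool([
  [40,-9,5,0,0,0,0.12],
  [40,-9,5,0,0,0,0.12],
  [40,-9,5,0,0,0,0.12],
  [40,-9,5,0,0,0,0.12],
  [40,-9,5,0,0,0,0.12],
])

```text
time_s: 31.37
tcp_pos: [0.4731, 0.0892, 0.146]
ee_rot: [[-0.46, -0.888, -0.0], [-0.888, 0.46, 0.0], [0.0, 0.0, -1.0]]
wrist_force: [0.2, 0.6, -0.8]
gripper_width: 0.401
gripper_force: 0.0
```

Call:
drive_tool([
  [40,-9,5,0,0,0,0.12],
  [40,-9,5,0,0,0,0.12],
  [40,-9,5,0,0,0,0.12],
  [40,-4,2,0,0,0,0.01],
  [40,0,0,0,0,0,0],
])

```text
time_s: 31.78
tcp_pos: [0.4421, 0.1063, 0.1462]
ee_rot: [[-0.116, -0.993, -0.0], [-0.993, 0.116, 0.0], [-0.0, 0.0, -1.0]]
wrist_force: [-0.4, -0.1, -0.2]
gripper_width: 0.402
gripper_force: 0.0
```

Run:
```python
from h import *
st(); c=capture("top"); b=capture("side")
for d in (c,b):
  P=cloud(d,np.ones((480,640),bool))
  for y in (.163,.045): rectof(P,(P[:,0]>.515)&(P[:,0]<.595)&(abs(P[:,1]-y)<.035)&(P[:,2]<.062)&(P[:,2]>.044),"lid")
cv2.imwrite("pics/s6.png",np.hstack([cv2.resize(c["frame"][190:330,220:480],(520,280)),cv2.resize(b["frame"][160:300,220:350],(260,280))])[:,:,::-1])
lids()
```

```text
t 31.78 tcp [442.1 106.3 146.2] yaw_y 173.4 zax [-0.  0. -1.] F [-0.4 -0.1 -0.2] w 35.0 gf 0.0
lid 237 [554.9 164.1] [39.4 42.5] 89.2 med [554.1 163.5  53.1]
lid 228 [555.1  43.6] [42.9 38.6] 28.2 med [555.   43.5  53.1]
lid 227 [552.7 164. ] [41.5 45.2] 16.2 med [550.5 168.4  51.4]
lid 183 [550.7  46.1] [40.2 45.9] 15.4 med [550.6  50.1  51.1]
top[151.  137.5 119.5] 48 [ 656.9 -247.1] [43.8 22.6] 31.4 med [ 651.  -240.7   42.3]
top[240. 142.  38.] 241 [ 649.3 -170.8] [41.4 42.2] 1.4 med [ 649.1 -170.2   41.5]
top[146. 141. 140.] 144 [597.5 -48. ] [63.1 43. ] 6.8 med [587.8 -44.9  45.6]
top[22. 22. 24.] 247 [530.4 -99.4] [41.7 42.8] 47.1 med [ 529.7 -100.1   41.3]
top[102. 113. 109.] 49 [ 446.1 -177.5] [46.1 26.5] 1.1 med [ 445.3 -184.4   42. ]
top[212. 175.  42.] 245 [437.6 -20.6] [41.4 39.7] 1.9 med [438.4 -20.4  41.2]
side[153.5 136.  118. ] 48 [ 666.7 -238.2] [15.5 29.6] 76.9 med [ 666.9 -239.7   41. ]
side[214. 141.  80.] 45 [ 634.4 -174.5] [13.7 44.7] 16.9 med [ 633.5 -168.6   39.3]
side[154. 155. 153.] 427 [595.5 -19.2] [116.3 137.8] 58.0 med [585.  -31.4  43. ]
side[170. 184. 181.] 69 [ 431.4 -148. ] [41.  16.2] 31.1 med [ 432.9 -144.2   40.6]
side[20.5 21.  22. ] 84 [536.6 -99.4] [24. 52.] 19.4 med [533.6 -91.4  39.4]
side[178. 157.  77.] 167 [434.5 -18.5] [40.8 44.3] 12.0 med [433.6 -14.1  39.3]
```

View pics/s6.png

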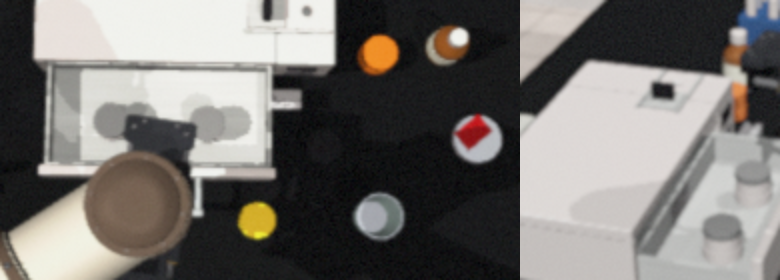

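Both pots stand upright in the drawer, at (110,120) and (215,122) in the crop. No white pots are left on the bench, so I'm grasping the handle to close the drawer.

Call:
drive_tool([
  [40,0,0,-15,0,0,0.115],
  [40,0,0,-25,0,0,0],
  [40,0,0,-25,0,0,0],
  [40,0,0,-20,0,0,0],
  [40,0,0,0,0,0,0],
])

```text
time_s: 32.4
tcp_pos: [0.4407, 0.1044, 0.0576]
ee_rot: [[-0.002, -1.0, -0.007], [-1.0, 0.002, -0.004], [0.004, 0.007, -1.0]]
wrist_force: [-1.1, -0.4, -0.2]
gripper_width: 0.396
gripper_force: 0.0
```

Call:
drive_tool([
  [0,0,0,0,0,0,0],
  [0,0,0,0,0,0,0],
  [0,0,0,0,0,0,0],
  [0,0,0,0,0,0,0],
  [0,0,0,0,0,0,0],
])

```text
time_s: 32.82
tcp_pos: [0.4431, 0.1064, 0.062]
ee_rot: [[0.0, -1.0, 0.002], [-1.0, -0.0, 0.001], [-0.001, -0.002, -1.0]]
wrist_force: [1.4, 1.0, 1.6]
gripper_width: 0.105
gripper_force: 17.2
```

Call:
drive_tool([
  [0,0,0,0,0,0,0],
  [0,0,0,0,0,0,0],
  [0,0,0,0,0,0,0],
])

```text
time_s: 33.07
tcp_pos: [0.4431, 0.1064, 0.0619]
ee_rot: [[0.001, -1.0, 0.001], [-1.0, -0.001, 0.001], [-0.001, -0.001, -1.0]]
wrist_force: [-3.0, 0.1, 6.2]
gripper_width: 0.103
gripper_force: 30.0
```

Call:
drive_tool([
  [0,4,0,0,0,0,0],
  [0,8,0,0,0,0,0],
  [0,10,0,0,0,0,0],
  [0,10,0,0,0,0,0],
  [0,10,0,0,0,0,0],
])

```text
time_s: 33.48
tcp_pos: [0.4854, 0.1067, 0.062]
ee_rot: [[0.001, -1.0, 0.001], [-1.0, -0.001, 0.001], [-0.001, -0.001, -1.0]]
wrist_force: [-2.2, 3.1, 5.8]
gripper_width: 0.103
gripper_force: 30.0
```

Call:
drive_tool([
  [0,10,0,0,0,0,0],
  [0,10,0,0,0,0,0],
  [0,10,0,0,0,0,0],
  [0,10,0,0,0,0,0],
  [0,8,0,0,0,0,0],
])

```text
time_s: 33.9
tcp_pos: [0.5339, 0.107, 0.062]
ee_rot: [[0.001, -1.0, 0.002], [-1.0, -0.001, 0.001], [-0.001, -0.002, -1.0]]
wrist_force: [-2.6, 3.9, 6.0]
gripper_width: 0.102
gripper_force: 30.0
```

Call:
drive_tool([
  [0,7,0,0,0,0,0],
  [0,7,0,0,0,0,0],
  [0,7,0,0,0,0,0],
  [0,6,0,0,0,0,0],
  [0,4,0,0,0,0,0],
])

```text
time_s: 34.32
tcp_pos: [0.5621, 0.1071, 0.0619]
ee_rot: [[0.001, -1.0, -0.003], [-1.0, -0.001, 0.001], [-0.001, 0.003, -1.0]]
wrist_force: [-5.2, 6.3, 9.1]
gripper_width: 0.099
gripper_force: 30.0
```

Call:
drive_tool([
  [0,2,0,0,0,0,0],
  [0,0,0,0,0,0,0],
  [0,0,0,0,0,0,0],
])

```text
time_s: 34.57
tcp_pos: [0.5655, 0.1072, 0.062]
ee_rot: [[0.001, -1.0, 0.0], [-1.0, -0.001, 0.001], [-0.001, -0.0, -1.0]]
wrist_force: [-4.6, 4.3, 5.6]
gripper_width: 0.099
gripper_force: 30.0
```

Call:
drive_tool([
  [0,3,0,0,0,0,0],
  [0,0,0,0,0,0,0],
  [0,0,0,0,0,0,0],
])

```text
time_s: 34.82
tcp_pos: [0.567, 0.1071, 0.0619]
ee_rot: [[0.001, -1.0, -0.003], [-1.0, -0.001, 0.001], [-0.001, 0.003, -1.0]]
wrist_force: [-8.3, 5.8, 9.8]
gripper_width: 0.101
gripper_force: 30.0
```

Call:
drive_tool([
  [0,3,0,0,0,0,0],
  [0,0,0,0,0,0,0],
  [0,0,0,0,0,0,0],
])

```text
time_s: 35.07
tcp_pos: [0.5671, 0.1071, 0.0619]
ee_rot: [[0.0, -1.0, -0.009], [-1.0, -0.0, -0.0], [0.0, 0.009, -1.0]]
wrist_force: [-15.4, 8.7, 15.7]
gripper_width: 0.098
gripper_force: 30.0
```

Call:
drive_tool([
  [0,-4,0,0,0,0,0],
  [0,0,0,0,0,0,0],
  [40,0,0,0,0,0,0],
  [40,0,0,0,0,0,0],
  [40,0,0,0,0,0,0],
])

```text
time_s: 35.48
tcp_pos: [0.5679, 0.1062, 0.061]
ee_rot: [[0.001, -1.0, 0.0], [-1.0, -0.001, 0.0], [-0.0, -0.0, -1.0]]
wrist_force: [-0.1, -0.2, -0.5]
gripper_width: 0.251
gripper_force: 0.0
```

Call:
drive_tool([
  [40,0,0,20,0,0,0],
  [40,0,0,35,0,0,0],
  [40,0,0,35,0,0,0],
  [40,0,0,20,0,0,0],
  [40,0,0,0,0,0,0],
])

```text
time_s: 35.9
tcp_pos: [0.571, 0.1068, 0.1765]
ee_rot: [[0.001, -1.0, 0.011], [-1.0, -0.001, 0.003], [-0.003, -0.011, -1.0]]
wrist_force: [0.6, -0.2, 0.3]
gripper_width: 0.396
gripper_force: 0.0
```

Run:
```python
from h import *
s=st(); print(np.round(s["joints"],1)); c=capture("side");P=cloud(c,np.ones((480,640),bool))
rectof(P,(P[:,0]>.5)&(P[:,0]<.59)&(P[:,1]>.03)&(P[:,1]<.18)&(P[:,2]>.045)&(P[:,2]<.068),"handle side")
```

```text
t 35.9 tcp [571.  106.8 176.5] yaw_y -179.9 zax [ 0.011  0.003 -1.   ] F [ 0.6 -0.2  0.3] w 34.4 gf 0.0
[ 26.6  20.6 -11.8   0.1 -57.  -26.6]
handle side 199 [574.  103.5] [ 30.  116.1] 0.4 med [565.1 111.1  57.8]
```

The drawer is home and latched. Now the guard goes back.

Call:
drive_tool([
  [45,9,-10,0,0,0,-0.12],
  [45,9,-10,0,0,0,-0.12],
  [45,9,-10,0,0,0,-0.12],
  [45,9,-10,0,0,0,-0.12],
  [45,9,-10,0,0,0,-0.12],
])

```text
time_s: 36.37
tcp_pos: [0.6124, 0.0552, 0.169]
ee_rot: [[-0.569, -0.822, -0.003], [-0.822, 0.569, -0.001], [0.002, 0.002, -1.0]]
wrist_force: [0.2, 0.2, -0.3]
gripper_width: 0.454
gripper_force: 0.0
```

Call:
drive_tool([
  [45,9,-10,0,0,0,-0.12],
  [45,9,-10,0,0,0,-0.12],
  [45,9,-10,0,0,0,-0.12],
  [45,9,-10,0,0,0,-0.12],
  [45,9,-10,0,0,0,-0.12],
])

```text
time_s: 36.78
tcp_pos: [0.6574, 0.0052, 0.1687]
ee_rot: [[-0.934, -0.357, -0.003], [-0.357, 0.934, -0.001], [0.003, 0.001, -1.0]]
wrist_force: [0.5, -0.9, 1.0]
gripper_width: 0.449
gripper_force: 0.0
```

Call:
drive_tool([
  [45,9,-10,0,0,0,-0.12],
  [45,9,-10,0,0,0,-0.12],
  [45,9,-10,0,0,0,-0.12],
  [45,0,0,0,0,0,0],
  [45,0,0,0,0,0,0],
])

```text
time_s: 37.2
tcp_pos: [0.6841, -0.0246, 0.1687]
ee_rot: [[-1.0, -0.012, -0.003], [-0.012, 1.0, -0.0], [0.003, -0.0, -1.0]]
wrist_force: [0.0, -0.0, -0.2]
gripper_width: 0.452
gripper_force: 0.0
```

```bash
python3 -c "
from h import *
st()"
```

```text
t 37.2 tcp [684.1 -24.6 168.7] yaw_y 90.7 zax [-0.003 -0.    -1.   ] F [ 0.  -0.  -0.2] w 39.3 gf 0.0
```

Call:
drive_tool([
  [45,2,2,-15,0,0,-0.012],
  [45,0,0,-15,0,0,0],
  [45,0,0,-15,0,0,0],
  [45,0,0,-7,0,0,0],
  [45,0,0,0,0,0,0],
])

```text
time_s: 37.62
tcp_pos: [0.6849, -0.0216, 0.1162]
ee_rot: [[-1.0, -0.001, -0.005], [-0.001, 1.0, -0.0], [0.005, -0.0, -1.0]]
wrist_force: [-0.5, 0.1, -1.2]
gripper_width: 0.453
gripper_force: 0.0
```

Call:
drive_tool([
  [0,0,0,0,0,0,0],
  [0,0,0,0,0,0,0],
  [0,0,0,0,0,0,0],
  [0,0,0,0,0,0,0],
  [0,0,0,0,0,0,0],
])

```text
time_s: 38.03
tcp_pos: [0.687, -0.0219, 0.1198]
ee_rot: [[-1.0, 0.0, 0.001], [0.0, 1.0, 0.0], [-0.001, 0.0, -1.0]]
wrist_force: [-0.1, 0.2, 0.1]
gripper_width: 0.156
gripper_force: 0.0
```

Call:
drive_tool([
  [0,0,0,0,0,0,0],
  [0,0,0,0,0,0,0],
  [0,0,0,0,0,0,0],
])

```text
time_s: 38.28
tcp_pos: [0.687, -0.0225, 0.1197]
ee_rot: [[-1.0, 0.0, 0.001], [0.0, 1.0, -0.001], [-0.001, -0.001, -1.0]]
wrist_force: [1.4, -3.2, 1.9]
gripper_width: 0.113
gripper_force: 30.0
```

Call:
drive_tool([
  [0,0,-10,0,0,0,0],
  [0,0,-13,0,0,0,0],
  [0,0,-13,0,0,0,0],
  [0,0,-9,0,0,0,0],
  [0,0,-2,0,0,0,0],
])

```text
time_s: 38.7
tcp_pos: [0.6873, -0.0712, 0.1197]
ee_rot: [[-1.0, 0.002, 0.002], [0.002, 1.0, -0.0], [-0.002, -0.0, -1.0]]
wrist_force: [0.2, 2.0, 6.1]
gripper_width: 0.112
gripper_force: 30.0
```

Call:
drive_tool([
  [0,0,0,0,0,0,0],
  [0,0,0,0,0,0,0],
  [0,0,0,0,0,0,0],
])

```text
time_s: 38.95
tcp_pos: [0.6873, -0.0697, 0.1197]
ee_rot: [[-1.0, 0.001, 0.001], [0.001, 1.0, -0.001], [-0.001, -0.001, -1.0]]
wrist_force: [0.2, -0.9, 5.0]
gripper_width: 0.11
gripper_force: 30.0
```

Guard is at about 0.003. Release, rise and do a final check.

Call:
drive_tool([
  [40,0,0,0,0,0,0],
  [40,0,0,0,0,0,0],
  [40,0,0,0,0,0,0],
  [40,0,0,20,0,0,0],
  [40,0,0,30,0,0,0],
])

```text
time_s: 39.37
tcp_pos: [0.6839, -0.0686, 0.1643]
ee_rot: [[-1.0, 0.001, -0.011], [0.001, 1.0, 0.0], [0.011, 0.0, -1.0]]
wrist_force: [-0.1, 0.1, -0.6]
gripper_width: 0.371
gripper_force: 0.0
```

Call:
drive_tool([
  [40,25,0,30,0,0,0],
  [40,25,0,10,0,0,0],
  [40,25,0,0,0,0,0],
  [40,0,0,0,0,0,0],
  [40,0,0,0,0,0,0],
])

```text
time_s: 39.78
tcp_pos: [0.7616, -0.0685, 0.2063]
ee_rot: [[-1.0, 0.001, -0.004], [0.001, 1.0, 0.001], [0.004, 0.001, -1.0]]
wrist_force: [-0.1, -0.5, -0.8]
gripper_width: 0.404
gripper_force: 0.0
```

Run:
```python
from h import *
s=st(); w=capture("wrist"); c=capture("top"); b=capture("side")
P,v,u=wcloud(w,s,np.ones((480,640),bool))
rectof(P,(abs(P[:,0]-.687)<.05)&(abs(P[:,1]+.06)<.05)&(P[:,2]>.109)&(P[:,2]<.13),"tab (hole y -73.7)")
for d in (c,b):
  P=cloud(d,np.ones((480,640),bool))
  n=(abs(P[:,0]-.478)<.05)&(abs(P[:,1]-.387)<.06)
  rectof(P,n&(P[:,2]>.11)&(P[:,2]<.14),"grip"); print(np.percentile(P[n,2],99.5))
  rectof(P,(P[:,0]>.5)&(P[:,0]<.59)&(P[:,1]>.03)&(P[:,1]<.18)&(P[:,2]>.045)&(P[:,2]<.068),"handle")
lids()
cv2.imwrite("pics/f.png",np.hstack([cv2.resize(c["frame"],(400,300)),cv2.resize(b["frame"],(400,300))])[:,:,::-1])
```

```text
t 39.78 tcp [761.6 -68.5 206.3] yaw_y 90.0 zax [-0.004  0.001 -1.   ] F [-0.1 -0.5 -0.8] w 35.2 gf 0.0
tab (hole y -73.7) 734 [685.7 -70.8] [29.4  9.5] 0.0 med [685.6 -71.1 115.5]
grip 46 [479.1 386.2] [14.  13.5] 17.6 med [478.7 385.5 124.9]
0.1271089826129573
handle 57 [575.2 149.3] [25.3 19.5] 1.5 med [570.2 152.2  59.9]
grip 92 [476.9 389. ] [14.3 16.6] 13.9 med [475.9 391.9 121.8]
0.12496779163889396
handle 200 [574.4 105.2] [ 30.7 116.2] 0.1 med [565.2 114.4  58. ]
top[155. 142. 126.] 43 [ 657.6 -245.4] [43.8 19.6] 23.8 med [ 650.8 -240.    42.4]
top[242. 146.  39.] 241 [ 649.5 -171.1] [42.4 42.6] 87.9 med [ 649.2 -170.    41.6]
top[32. 30. 33.] 247 [529.5 -99.9] [42.2 42.6] 68.3 med [ 529.6 -100.2   41.5]
side[159. 143. 127.] 89 [ 656.1 -243.7] [43.2 26. ] 12.2 med [ 653.9 -240.1   41.4]
side[217. 139.  82.] 47 [ 634.1 -173.5] [13.7 46.7] 16.9 med [ 633.  -167.4   38.9]
side[168. 182. 179.] 95 [ 440.8 -148.7] [49.7 20.7] 7.3 med [ 438.2 -145.3   41. ]
side[29.5 29.  32. ] 144 [527.7 -99.7] [40.9 46.3] 13.5 med [527.  -94.4  39.2]
side[139. 134. 133.] 41 [607.   -1.8] [58.5  3. ] 89.7 med [607.5  -4.3  41.4]
side[226. 208. 111.] 169 [434.6 -18.7] [40.7 45.7] 12.0 med [434.2 -16.   39.2]
```

View pics/f.png

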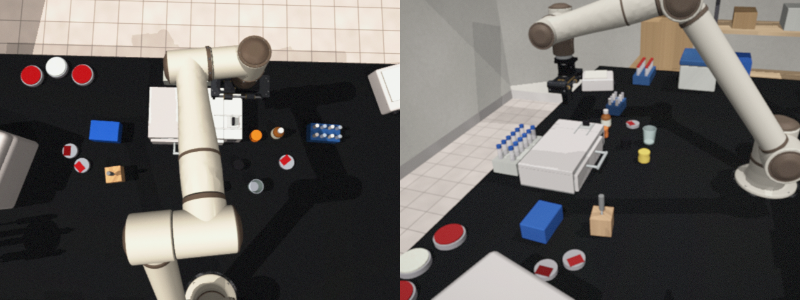

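The drawer is shut (185,150), the pin is upright in its stand (602,205), the guard is over the hole and no white pots remain. I'm handing in.

```bash
python3 -c "
from station import *
print(finish_job())"
```

```text
the job is handed in; nothing more can be done
None
```

The job is handed in, with no verdict returned: both white pots are upright in the latched drawer, the guard covers the hole, the pin is back in its stand, and no bystander was seen to move.

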